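# Put the sample vial in the dry box and walk its sticky lid shut

### The arm

A 7-joint arm with a two-finger parallel gripper is mounted at the origin on a cart in front of the work surface, level with it; the furniture and walls round the work are solid. World frame = base frame: x ahead of the robot, y to its left, z up, the work surface at z = 0. Lengths are in m, angles in degrees, forces in N, time in s.
With the tool pointing down it reaches from about 0.4 to 0.875 m from the base axis. Payload 6.5 kg.
Tool frame: the origin (TCP) lies at the very end of the fingers, on their centre line; the grasp point (between the pads) lies 19 mm behind it (manip.hold_point_z is the distance from the TCP to the grasp point, in m); z points along the fingers, y is the line along which they close (so a half turn about z gives the same grasp; the last joint's range is limited). The gripper opens to 85 mm and grips with 20 to 120 N. Pads are 22 mm wide; open, the fingers measure 114 mm over their backs; the gripper's body (76 mm by 85 mm) begins 54 mm behind the grasp point. The pads swing forward as they close: fully open they stand 13 mm farther back than shut.
Start: joints at [63.644, 30.733, -0.252, 88.115, 0.149, 61.152, -4.079], TCP at [0.249, -0.6, 0.231] pointing down, gripper open.
Joint ranges: [-154.64, 154.64], [-21.42, 123.67], [-72.66, 72.17], [13.99, 137.28], [-74.86, 254.86], [10.95, 109.41], [-158.01, 158.01]. Speed limits (degrees/s): [136.94, 136.94, 180, 180, 180, 180, 180].

### API

Orientations are given as a 3x3 rotation matrix whose columns are the frame's x, y, z axes.
In Python, from station import telemetry, camera, camera_params, job, manip gives the robot as it stands.
- The arm moves only by the shell command python3 -m pendant 'ROWS' [FORCE]. ROWS is JSON, a list of rows, each an object with "delta_pos": the shift along the world's x, y, z in units of 40 mm (1.0 is 40 mm), a list of three; "rot": the turn, a rotation vector about the world's x, y, z in degrees, a list of three; "jaw": the closure, from 0 (fully open) to 1 (shut). A call has 1 to 10 rows; each row is the pose to reach, as a shift and turn from the pose commanded when the call began; what a row does not reach only later rows make up. A row lasts 1/10 s, in which the tool goes at most 50 mm and 8.59 degrees, less where a joint would pass 70% of its speed; a pose out of reach is approached as far as the arm can. A call with a gripper value outside its range is refused whole. The fingers move at their own pace and stop on an object; FORCE is the grip in N (left out, the last holds). Time passes only in rows, so rows that repeat a pose let the fingers close. It gives the time, the measured TCP pose, the force, the opening and the grip force at its end, in the units of the state.
- telemetry.read_state(): the state, without advancing time (a new reading comes with each control period).
- camera(name): name is "scene" or "side" or "wrist"; returns the picture (400x640x3 uint8, red, green, blue); there is no depth.
- camera_params(name): a dict with "intrinsics" (3x3 intrinsics, pixels), "rvec" (rotation vector, rad) and "tvec" (3), from world to camera coordinates, as OpenCV has them. Camera axes: x right, y down, z forward; pixel columns grow to the right and rows downward; lengths in m; the calibration is good to about 2 mm. A picture is of the moment at which its call begins: read the wrist's pose just before it. camera_params takes no time and is no camera call; for the wrist camera it gives the pose at the moment of the call.
- job.hand_in(): hands the job in; it is judged then, once.
The state is a dict: "time": time; "q": joint angles; "joint_velocities": joint speeds; "joint_efforts": joint torques, N m; "eef_pos": TCP position; "tcp_rot": TCP orientation; "wrist_force": force on the tool from outside, world axes, zero at the start; "moment": the same for the moment, N m; "grip_width": finger opening in m; "finger_force": force on a finger pad.
Only numpy, scipy, OpenCV 4.12 (cv2) and the standard library are available. Lean on these libraries where they do the work, as an engineer would, in place of code of your own. Each camera call takes 0.05 s, during which the arm holds its last target. There are 200 camera calls.

### The job

Stand the vial from the worktop upright in the empty middle hole of the dry box's tray, then close the box's sliding glass lid until it lies fully home against the far stop at both its ends. The lid sticks on its rubber strips and jams when one end runs ahead, so walk it shut gently with light pushes on its left and right ends in turn, feeling for the force: do not shove or pinch it. Leave the amber bottle where it stands.

Things in the scene. Friction and masses are not known exactly. Their poses are not given: they have to be found in the camera images.
- dry_box: white steel bench box, fixed, 220 mm long (x) by 300 mm wide (y); origin under its centre on the worktop, z up; x points away from the robot and is the way the lid closes, y to its left. Its deck is 74 mm high, with a hatch (x -4 to 94 mm, y -105 to 105 mm) in its far half. The lid runs on two rubber strips (y = +-115 mm, 76 mm high) between side guides 86 mm high
- stop (a point): middle of the rubber face of the lid stop across the far end of the box (at box x = 98 mm), 82 mm above the worktop; the stop is 92 mm high. The lid is home when its far edge touches this face
- socket (a point): centre of the bottom of the empty middle hole of the tray in the hatch: hole 26 mm wide, 12 mm deep, its bottom 18 mm and the tray's top 30 mm above the worktop, 32 mm in front of the stop. The holes 72 mm to the left and right of it hold other vials
- vial: the only vial standing on the worktop, plastic screw cap, 23 mm diameter, 47 mm tall, 22 g; origin at the centre of its underside, z up its axis
- lid: sliding lid, 110 mm (x) by 280 mm (y): glass in an aluminium frame, top 86 mm above the worktop, with an upright bar along its whole near edge, 12 mm thick, top 100 mm above the worktop. Origin at the centre of its underside, axes as the box's. Cannot be lifted out; starts 54 to 70 mm open, up to 0.04 rad askew. The glass breaks if the robot presses or pinches the lid with more than 21 N
- lid_left (a point): left push point, on the near face of the lid's bar (smooth plastic), 125 mm left of the middle, 94 mm above the worktop; 110.5 mm from the stop face when home. The strip under each end drags with about 12 N: a push of that size here moves this end while the lid turns about its other end; a push at the middle needs about 24 N
- lid_right (a point): right push point, the same 125 mm right of the middle. The lid has 3.5 mm to each side guide: once an end is 16 to 19 mm ahead of the other, the lid jams crosswise and must not be forced; a push at the end that lags frees it
- indicator_bottle: bystander: small amber bottle with white cap, 37 mm diameter, 86 mm tall; origin at the centre of its underside
- flask: bystander, fixed: small stoppered conical flask, 59 mm diameter, 117 mm tall; origin at the centre of its underside
There are look-alikes about, which are no part of the job. What is shaped like the vial but brown is not meant.

How it is judged:
By the outcome, as a careful person would: the job done as asked, in the order asked, and still so for the second after the job is handed in, with the robot touching nothing.
It also fails if it takes over 72 s, if anything falls off the work surface, if the arm or the gripper's body presses on something with over 40 N, if the wrist force passes 120 N, or if a joint passes its speed limit or range.

## Working session

There is one attempt and no reset: what is moved stays moved. The work goes in short steps, Python scripts to look and compute and a shell command to move; the robot and the scene stay as the last step left them, time stands still between calls to the robot, and variables do not carry over. Pictures are saved under pics/ and viewed, at most 10 in all, crops included, and the job is handed in when it is done.

```bash
mkdir -p pics; cat > h.py <<'E'
import numpy as np, cv2
from station import telemetry, camera, camera_params, job, manip
def snap(n,fn):
    p=camera_params(n); im=camera(n); cv2.imwrite(f'pics/{fn}.png',im[:,:,::-1]); np.save(f'pics/{fn}.npy',im)
    np.savez(f'pics/{fn}.npz',K=p['intrinsics'],r=p['rvec'],t=p['tvec']); return im
def P(fn):
    d=np.load(f'pics/{fn}.npz'); return d['K'],cv2.Rodrigues(d['r'])[0],d['t'].reshape(3)
def ray(fn,u,v):
    K,R,t=P(fn); d=R.T@np.linalg.solve(K,[u,v,1.]); return -R.T@t,d
def onz(fn,u,v,z):
    c,d=ray(fn,u,v); return c+d*(z-c[2])/d[2]
def proj(fn,p):
    K,R,t=P(fn); q=K@(R@np.array(p,float)+t); return q[:2]/q[2]
E
python3 - <<'E'
from h import *
for n in ('scene','side'):
    snap(n,n+'0'); K,R,t=P(n+'0'); print(n,(-R.T@t).round(3),R[2].round(2),K[0,0])
s=telemetry.read_state(); print(s['time'],s['eef_pos'],s['tcp_rot'],s['grip_width'],manip.hold_point_z)
E
```

```text
scene [0.037 0.835 1.047] [ 0.34 -0.65 -0.68] 508.08396828474827
side [0.243 0.723 0.497] [ 0.3  -0.84 -0.46] 425.47792799475786
0.1 [ 0.24919099 -0.59974214  0.23051802] [[ 9.23429515e-01  3.83767469e-01 -6.79380717e-04]
 [ 3.83768054e-01 -9.23428537e-01  1.34806708e-03]
 [-1.10015250e-04 -1.50556955e-03 -9.99998861e-01]] 0.08526304685039313 0.0187
```

View pics/scene0.png

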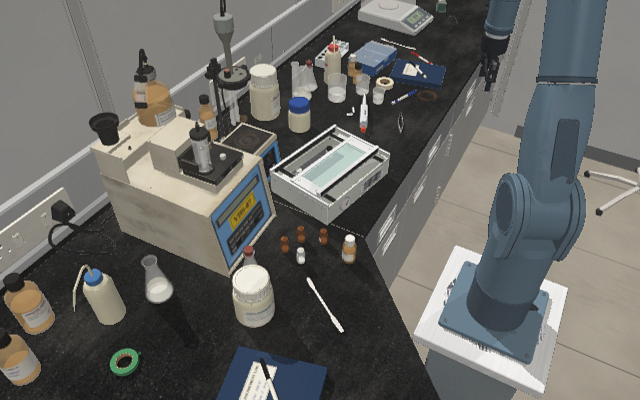

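View pics/side0.png

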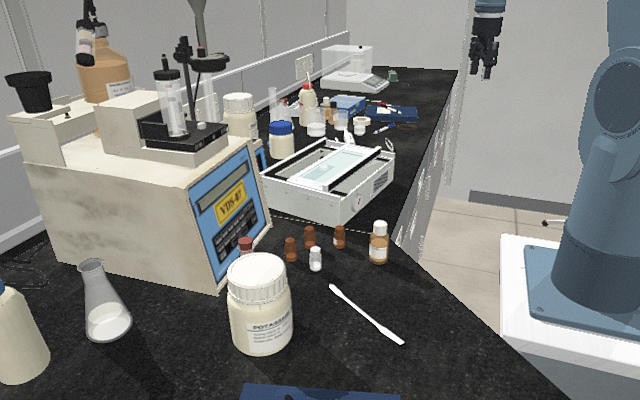

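Scene: a clear/white vial at (301,256), and three brown look-alikes at (285,243), (301,233), (323,236). The amber bottle is at (348,250) and the dry box is around (330,172). The clear vial fits the description because it isn't brown, so I'll confirm it in an enlarged crop.

```bash
python3 - <<'E'
from h import *
a=cv2.imread('pics/scene0.png')[115:275,255:400]; b=cv2.imread('pics/side0.png')[125:285,255:405]
f=lambda i:cv2.resize(i,(int(400),int(400*i.shape[0]/i.shape[1])),interpolation=cv2.INTER_CUBIC)
a,b=f(a),f(b); h=min(len(a),len(b)); cv2.imwrite('pics/crop0.png',np.hstack([a[:h],b[:h]]))
print(a.shape,b.shape)
for fn,u,v,z in [('scene0',301,262,0),('scene0',301,250,.047),('side0',316,270,0),('side0',315,249,.047),('scene0',348,262,0),('scene0',330,223,0),('scene0',388,180,0),('scene0',352,126,.09),('scene0',273,173,.09)]:
    print(fn,u,v,onz(fn,u,v,z).round(3))
E
```

```text
(441, 400, 3) (426, 400, 3)
scene0 301 262 [0.485 0.102 0.   ]
scene0 301 250 [0.485 0.101 0.047]
side0 316 270 [0.484 0.105 0.   ]
side0 315 249 [0.486 0.104 0.047]
scene0 348 262 [0.377 0.041 0.   ]
scene0 330 223 [ 0.485 -0.061  0.   ]
scene0 388 180 [ 0.414 -0.314  0.   ]
scene0 352 126 [ 0.588 -0.401  0.09 ]
scene0 273 173 [ 0.683 -0.079  0.09 ]
```

View pics/crop0.png

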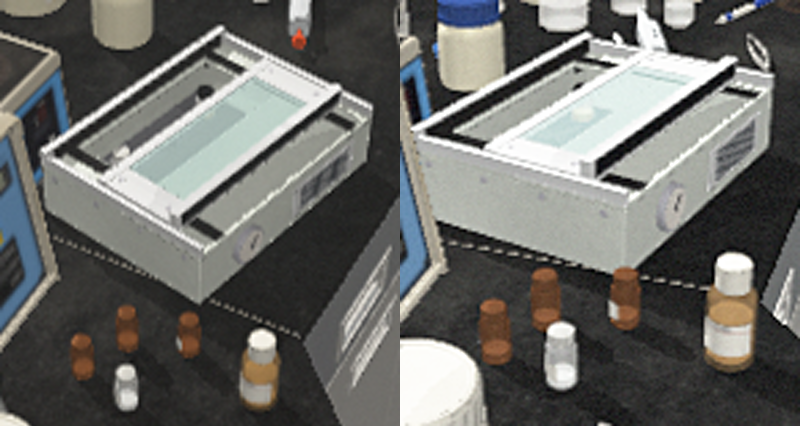

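Crop confirms it: the clear vial with the white cap is the one meant, at about (0.485, 0.103). The brown ones stand behind it. The lid is partly open in the near half of the box. Next I'll move the wrist over the box for a close view.

```bash
python3 -m pendant '[{"delta_pos":[0,0,3],"rot":[0,0,0],"jaw":0},{"delta_pos":[5,8,4],"rot":[0,0,-37],"jaw":0},{"delta_pos":[5,8,4],"rot":[0,0,-37],"jaw":0},{"delta_pos":[5,8,4],"rot":[0,0,-37],"jaw":0},{"delta_pos":[5,8,4],"rot":[0,0,-37],"jaw":0},{"delta_pos":[5,8,4],"rot":[0,0,-37],"jaw":0},{"delta_pos":[5,8,4],"rot":[0,0,-37],"jaw":0},{"delta_pos":[5,8,4],"rot":[0,0,-37],"jaw":0},{"delta_pos":[5,8,4],"rot":[0,0,-37],"jaw":0},{"delta_pos":[5,8,4],"rot":[0,0,-37],"jaw":0}]'
python3 - <<'E'
from h import *
snap('wrist','w1'); K,R,t=P('w1'); s=telemetry.read_state()
print((-R.T@t).round(3),R[2].round(3),K[0,0],s['eef_pos'].round(3),s['tcp_rot'].round(3),s['time'],proj('w1',[.55,-.2,.08]),proj('w1',[.485,.103,0]))
E
```

```text
time: 1.1
eef_pos: [0.4539, -0.2736, 0.3929]
tcp_rot: [[0.971, -0.238, 0.004], [-0.238, -0.971, 0.002], [0.004, -0.003, -1.0]]
wrist_force: [-0.4, -0.8, 0.8]
grip_width: 0.0851
finger_force: 0.0
[ 0.532 -0.293  0.536] [-0.304  0.078 -0.949] 285.651922329142 [ 0.451 -0.277  0.392] [[ 0.97  -0.243  0.002]
 [-0.243 -0.97   0.   ]
 [ 0.001 -0.001 -1.   ]] 1.15 [259.21082496 110.35772064] [128.69175717 183.28892561]
```

View pics/w1.png

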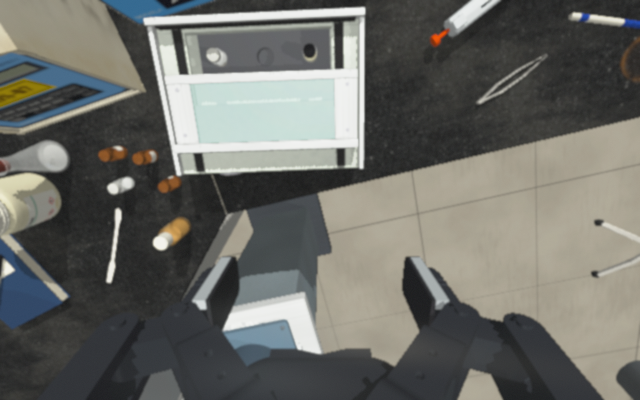

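Wrist view: the box fills (145..365, 8..175). In its tray the left hole holds a vial (216,57), the middle hole is empty (265,57) and the right hole is filled (309,50). The clear vial is at (120,185) and the amber bottle at (172,234). I'll enlarge the box.

```bash
python3 - <<'E'
from h import *
a=cv2.imread('pics/w1.png')[0:180,138:372]; cv2.imwrite('pics/c1.png',cv2.resize(a,None,fx=3.3,fy=3.3,interpolation=cv2.INTER_CUBIC))
E
```

```text
(no output)
```

View pics/c1.png

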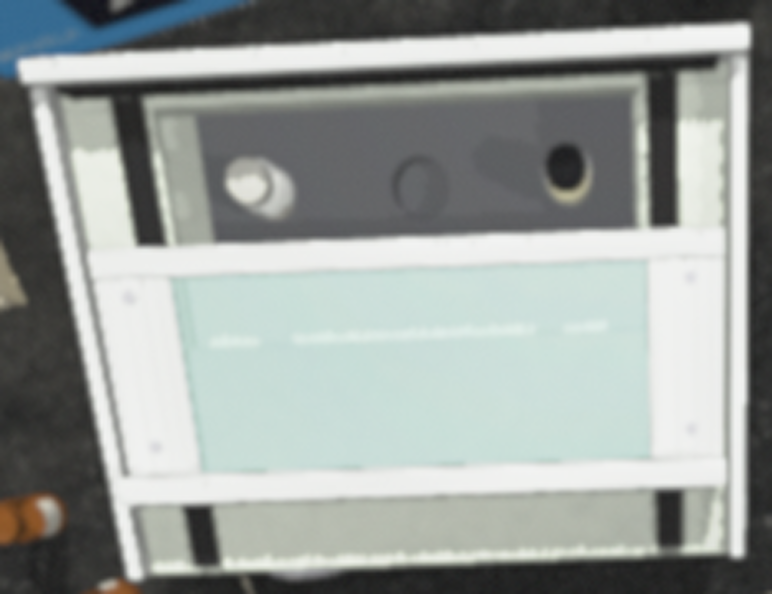

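```bash
python3 - <<'E'
from h import *
g=lambda u,v,z:onz('w1',138+u/3.3,v/3.3,z)
pts=dict(stopFL=(18,62,.092),stopFR=(748,25,.092),stopNL=(30,85,.092),stopNR=(748,48,.092),gNL=(130,578,.086),gNR=(745,557,.086),hole=(420,187,.03),lidFL=(90,254,.086),lidFR=(724,230,.086),barFL=(115,480,.1),barFR=(725,462,.1),barNL=(125,504,.1),barNR=(727,485,.1))
W={k:g(*p) for k,p in pts.items()}
ex=(W['stopFL']+W['stopFR'])/2-(W['gNL']+W['gNR'])/2
ey=(W['stopFL']-W['stopFR']); ey2=W['gNL']-W['gNR']
print('yaw x',np.degrees(np.arctan2(ex[1],ex[0])),'len',np.linalg.norm(ex),'yaw y',np.degrees(np.arctan2(ey[1],ey[0]))-90,np.degrees(np.arctan2(ey2[1],ey2[0]))-90,np.linalg.norm(ey),np.linalg.norm(ey2))
yaw=np.arctan2(ey[1],ey[0])-np.pi/2
X=np.array([np.cos(yaw),np.sin(yaw)]);Y=np.array([-X[1],X[0]])
C=np.mean([W['stopFL'],W['stopFR'],W['gNL'],W['gNR']],0)[:2]
print('C',C)
for k,w in W.items(): print(k,w.round(4),'box',((w[:2]-C)@X).round(4),((w[:2]-C)@Y).round(4))
b=W['barNL']-W['barNR'];print('lid yaw rel',np.degrees(np.arctan2(b[1],b[0])-np.pi/2-yaw),np.linalg.norm(b))
for n,u,v,z in [('vial cap top?',113,187,.047),('vial base',129,183,0),('bottle top',163,241,.086),('brown',165,187,0),('br',156,158,0),('br',124,153,0)]: print(n,onz('w1',u,v,z).round(3))
E
```

```text
yaw x -11.316182180427957 len 0.21876275407938617 yaw y -11.35397574761761 -11.77629874251248 0.29860008780171193 0.2997881010865725
C [ 0.56289433 -0.21110802]
stopFL [ 0.6995 -0.0862  0.092 ] box 0.1093 0.1494
stopFR [ 0.6407 -0.3789  0.092 ] box 0.1093 -0.1492
stopNL [ 0.6907 -0.0875  0.092 ] box 0.101 0.1464
stopNR [ 0.6328 -0.3774  0.092 ] box 0.1013 -0.1493
gNL [ 0.4863 -0.0429  0.086 ] box -0.1082 0.1498
gNR [ 0.4251 -0.3364  0.086 ] box -0.1104 -0.15
hole [ 0.6277 -0.2241  0.03  ] box 0.0661 0.0001
lidFL [ 0.6264 -0.0828  0.086 ] box 0.037 0.1383
lidFR [ 0.5692 -0.3553  0.086 ] box 0.0346 -0.1401
barFL [ 0.5321 -0.062   0.1   ] box -0.0595 0.1402
barFR [ 0.4736 -0.3346  0.1   ] box -0.0633 -0.1387
barNL [ 0.5208 -0.0621  0.1   ] box -0.0706 0.1378
barNR [ 0.4632 -0.3335  0.1   ] box -0.0737 -0.1396
lid yaw rel -0.6313537914828572 0.27740021366293743
vial cap top? [0.489 0.098 0.047]
vial base [0.485 0.102 0.   ]
bottle top [0.383 0.027 0.086]
brown [0.461 0.038 0.   ]
br [0.518 0.031 0.   ]
br [0.541 0.086 0.   ]
```

The box fits its given sizes well: yaw -11.4°, centre (0.563, -0.211), and the hole lands at box (66, 0). The vial is at (0.485, 0.102) in both views. Going to it now.

```bash
python3 -m pendant '[{"delta_pos":[0.9,9.54,-5],"rot":[0,0,3],"jaw":0.4},{"delta_pos":[0.9,9.54,-5],"rot":[0,0,3],"jaw":0.4},{"delta_pos":[0.9,9.54,-5],"rot":[0,0,3],"jaw":0.4},{"delta_pos":[0.9,9.54,-5],"rot":[0,0,3],"jaw":0.4},{"delta_pos":[0.9,9.54,-5],"rot":[0,0,3],"jaw":0.4},{"delta_pos":[0.9,9.54,-5],"rot":[0,0,3],"jaw":0.4},{"delta_pos":[0.9,9.54,-5],"rot":[0,0,3],"jaw":0.4},{"delta_pos":[0.9,9.54,-5],"rot":[0,0,3],"jaw":0.4},{"delta_pos":[0.9,9.54,-5],"rot":[0,0,3],"jaw":0.4},{"delta_pos":[0.9,9.54,-5],"rot":[0,0,3],"jaw":0.4}]' 20
python3 -m pendant '[{"delta_pos":[0,0,0],"rot":[0,0,0],"jaw":0.4},{"delta_pos":[0,0,0],"rot":[0,0,0],"jaw":0.4}]'
python3 - <<'E'
from h import *
snap('wrist','w2'); s=telemetry.read_state(); print(s['eef_pos'],s['tcp_rot'].round(3))
for p in ([.485,.102,0],[.485,.102,.047]): print(proj('w2',p))
snap('scene','s2')
a=cv2.imread('pics/w2.png'); b=cv2.imread('pics/s2.png')[190:290,260:400]
cv2.imwrite('pics/c2.png',np.hstack([a[:,120:520],cv2.resize(b,(400,400*100//140)).__class__(cv2.copyMakeBorder(cv2.resize(b,(400,286)),0,114,0,0,0))] if False else [a[:,120:520],cv2.copyMakeBorder(cv2.resize(b,(400,286)),0,114,0,0,cv2.BORDER_CONSTANT)]))
E
```

```text
time: 2.15
eef_pos: [0.4837, 0.1044, 0.1889]
tcp_rot: [[0.981, -0.193, -0.004], [-0.193, -0.981, 0.001], [-0.004, -0.0, -1.0]]
wrist_force: [-0.4, -1.0, -0.0]
grip_width: 0.0514
finger_force: 0.0
time: 2.35
eef_pos: [0.4858, 0.0991, 0.1914]
tcp_rot: [[0.98, -0.201, 0.0], [-0.201, -0.98, -0.001], [0.0, 0.001, -1.0]]
wrist_force: [0.0, -0.7, 0.5]
grip_width: 0.0511
finger_force: 0.0
[0.48586054 0.09916557 0.19162162] [[ 0.979 -0.201  0.001]
 [-0.201 -0.979 -0.001]
 [ 0.001  0.001 -1.   ]]
[318.3789341  178.31127523]
[318.11818608 189.09233237]
```

View pics/c2.png

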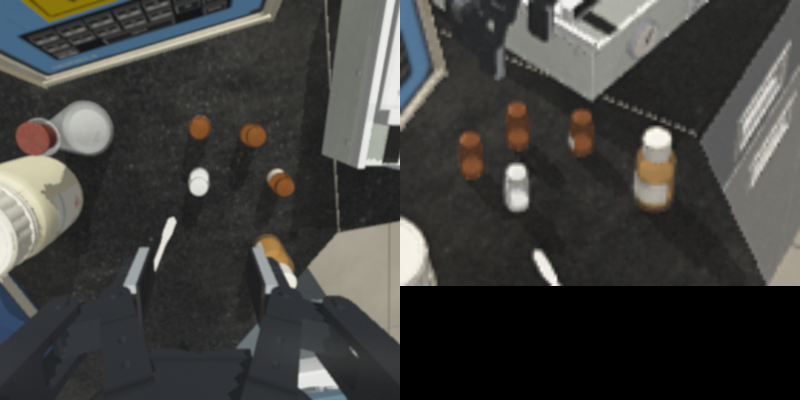

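The vial shows at wrist px (319, 176–187), where (0.485, 0.102) predicts it. Fingers straddle that line and the brown vials are clear. Descending.

```bash
python3 -m pendant '[{"delta_pos":[0,0,-1],"rot":[0,0,0],"jaw":0.4},{"delta_pos":[0,0,-2],"rot":[0,0,0],"jaw":0.4},{"delta_pos":[0,0,-3],"rot":[0,0,0],"jaw":0.4},{"delta_pos":[0,0,-3.8],"rot":[0,0,0],"jaw":0.4},{"delta_pos":[0,0,-4.2],"rot":[0,0,0],"jaw":0.4},{"delta_pos":[0,0,-4.35],"rot":[0,0,0],"jaw":0.4},{"delta_pos":[0,0,-4.35],"rot":[0,0,0],"jaw":0.4},{"delta_pos":[0,0,-4.35],"rot":[0,0,0],"jaw":0.4}]'
python3 -m pendant '[{"delta_pos":[0,0,0],"rot":[0,0,0],"jaw":0.6},{"delta_pos":[0,0,0],"rot":[0,0,0],"jaw":0.8},{"delta_pos":[0,0,0],"rot":[0,0,0],"jaw":1},{"delta_pos":[0,0,0],"rot":[0,0,0],"jaw":1},{"delta_pos":[0,0,0],"rot":[0,0,0],"jaw":1},{"delta_pos":[0,0,0],"rot":[0,0,0],"jaw":1}]' 20
```

```text
time: 3.25
eef_pos: [0.4864, 0.1011, 0.0183]
tcp_rot: [[0.98, -0.199, 0.002], [-0.199, -0.98, 0.0], [0.002, -0.001, -1.0]]
wrist_force: [0.4, 0.8, 0.9]
grip_width: 0.0512
finger_force: 0.0
time: 3.85
eef_pos: [0.4862, 0.1014, 0.0182]
tcp_rot: [[0.98, -0.198, 0.002], [-0.198, -0.98, 0.0], [0.002, -0.0, -1.0]]
wrist_force: [-1.0, -0.1, 7.2]
grip_width: 0.0219
finger_force: 20.2
```

```bash
python3 -m pendant '[{"delta_pos":[0,0,0.5],"rot":[0,0,0],"jaw":1},{"delta_pos":[0,0,1.5],"rot":[0,0,0],"jaw":1},{"delta_pos":[0,0,2.5],"rot":[0,0,0],"jaw":1},{"delta_pos":[0,-0.5,3.5],"rot":[0,0,0],"jaw":1},{"delta_pos":[0,-1.5,4],"rot":[0,0,0],"jaw":1},{"delta_pos":[0,-2.5,4],"rot":[0,0,0],"jaw":1},{"delta_pos":[0,-3.5,4],"rot":[0,0,0],"jaw":1},{"delta_pos":[0,-4.5,4],"rot":[0,0,0],"jaw":1},{"delta_pos":[0,-5.5,4],"rot":[0,0,0],"jaw":1},{"delta_pos":[0,-6.5,4],"rot":[0,0,0],"jaw":1}]'
python3 -m pendant '[{"delta_pos":[0.5,-0.7,0],"rot":[0,0,0],"jaw":1},{"delta_pos":[1,-1.2,0],"rot":[0,0,0],"jaw":1},{"delta_pos":[1,-1.6,0],"rot":[0,0,0],"jaw":1},{"delta_pos":[1,-1.6,0],"rot":[0,0,0],"jaw":1},{"delta_pos":[1,-1.6,0],"rot":[0,0,0],"jaw":1},{"delta_pos":[1,-1.6,0],"rot":[0,0,0],"jaw":1}]'
python3 - <<'E'
from h import *
snap('wrist','w3'); s=telemetry.read_state(); print(s['eef_pos'],s['tcp_rot'].round(4))
K,R,t=P('w3'); print((-R.T@t).round(4))
# vial contour in w2
im=np.load('pics/w2.npy').astype(int); sub=im[155:205,300:340]; m=(sub.min(2)>110).astype(np.uint8)
n,l,st,c=cv2.connectedComponentsWithStats(m); i=1+st[1:,4].argmax(); x,y,w,h,a=st[i]; print('w2 vial bbox u',300+x,300+x+w,'v',155+y,155+y+h)
a=cv2.imread('pics/w3.png'); cv2.imwrite('pics/c3.png',cv2.resize(a[:,130:510],None,fx=1.5,fy=1.5))
print('tcp',proj('w3',s['eef_pos']),'hole',proj('w3',[.6277,-.2241,.03]))
E
```

```text
time: 4.85
eef_pos: [0.4851, -0.1603, 0.1777]
tcp_rot: [[0.98, -0.198, 0.001], [-0.198, -0.98, -0.0], [0.001, 0.0, -1.0]]
wrist_force: [1.1, 0.6, 0.3]
grip_width: 0.0218
finger_force: 19.8
time: 5.45
eef_pos: [0.5248, -0.221, 0.1773]
tcp_rot: [[0.98, -0.197, -0.001], [-0.197, -0.98, 0.001], [-0.001, -0.001, -1.0]]
wrist_force: [1.0, 0.6, -0.4]
grip_width: 0.0216
finger_force: 19.8
[ 0.52498925 -0.22111074  0.17735495] [[ 9.805e-01 -1.965e-01 -4.000e-04]
 [-1.965e-01 -9.805e-01  6.000e-04]
 [-6.000e-04 -5.000e-04 -1.000e+00]]
[ 0.6041 -0.2366  0.3196]
w2 vial bbox u 309 329 v 168 196
tcp [321.30623693 257.21122241] hole [302.65992025  82.62723848]
```

View pics/c3.png

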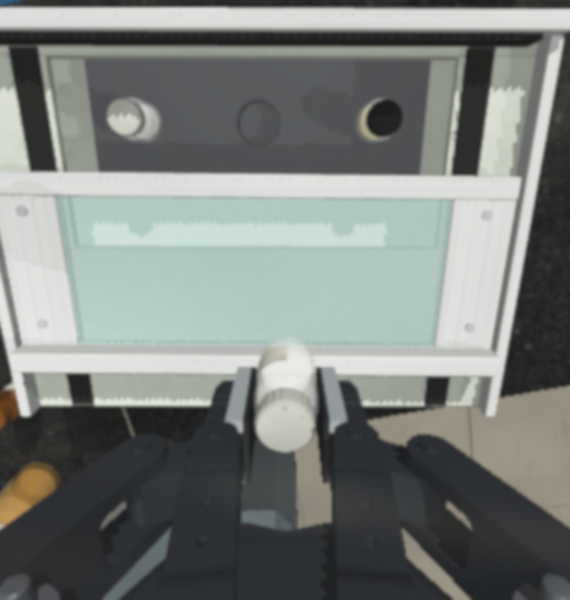

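Vial is held upright between the pads: cap centre at crop (285,421), base front edge at (287,341). The empty hole is at crop (259,122), where it was predicted. Next: vial offset in hand.

```bash
python3 - <<'E'
from h import *
tcp=np.array([.52499,-.22111,.17735]); a=np.radians(-11.33); X=np.array([np.cos(a),np.sin(a)]);Y=np.array([-X[1],X[0]])
f=lambda u,v,z:((onz('w3',130+u/1.5,v/1.5,z)-tcp)[:2]@np.c_[X,Y]*1000).round(1)
zt,zb=tcp[2]+.0288,tcp[2]-.0182
print('cap ctr',f(285,421,zt),'cap L/R',f(255,421,zt),f(314,421,zt),'cap near',f(285,452,zt),'cap far',f(285,390,zt))
print('base front',f(287,341,zb),'body L,R',f(258,365,zb),f(317,365,zb))
h=onz('w3',130+259/1.5,122/1.5,.03); print('hole',h, 'rim L/R',[onz('w3',130+u/1.5,122/1.5,.03).round(4) for u in (236,281)],[onz('w3',130+259/1.5,v/1.5,.03).round(4) for v in (99,145)])
print('delta to hole, units', (h-tcp)/.04)
E
```

```text
cap ctr [4.1 0.7] cap L/R [4.1 9.9] [ 4.1 -8.3] cap near [-7.3  0.7] cap far [14.9  0.7]
base front [10.3 -0. ] body L,R [-0.6 12. ] [ -0.6 -12.5]
hole [ 0.6287941  -0.22434864  0.03      ] rim L/R [array([ 0.6316, -0.2103,  0.03  ]), array([ 0.6261, -0.2378,  0.03  ])] [array([ 0.6416, -0.2272,  0.03  ]), array([ 0.6156, -0.2214,  0.03  ])]
delta to hole, units [ 2.59510245 -0.08096592 -3.68375   ]
```

```bash
python3 -m pendant '[{"delta_pos":[0.6,0,0],"rot":[0,0,0],"jaw":1},{"delta_pos":[1.4,0,0],"rot":[0,0,0],"jaw":1},{"delta_pos":[2.2,-0.08,0],"rot":[0,0,0],"jaw":1},{"delta_pos":[2.6,-0.08,-0.3],"rot":[0,0,0],"jaw":1},{"delta_pos":[2.6,-0.08,-1],"rot":[0,0,0],"jaw":1},{"delta_pos":[2.6,-0.08,-1.8],"rot":[0,0,0],"jaw":1},{"delta_pos":[2.6,-0.08,-2.5],"rot":[0,0,0],"jaw":1},{"delta_pos":[2.6,-0.08,-2.8],"rot":[0,0,0],"jaw":1},{"delta_pos":[2.6,-0.08,-2.8],"rot":[0,0,0],"jaw":1},{"delta_pos":[2.6,-0.08,-2.8],"rot":[0,0,0],"jaw":1}]'
python3 - <<'E'
from h import *
snap('wrist','w4'); s=telemetry.read_state(); print(s['eef_pos'],s['tcp_rot'].round(4),s['wrist_force'])
a=cv2.imread('pics/w4.png'); cv2.imwrite('pics/c4.png',cv2.resize(a[150:330,210:450],None,fx=3.3,fy=3.3,interpolation=cv2.INTER_CUBIC))
E
```

```text
time: 6.5
eef_pos: [0.6302, -0.2256, 0.0666]
tcp_rot: [[0.98, -0.198, 0.002], [-0.198, -0.98, -0.0], [0.002, -0.0, -1.0]]
wrist_force: [-0.3, -0.6, 0.0]
grip_width: 0.0221
finger_force: 19.8
[ 0.63065792 -0.22591425  0.06711065] [[ 9.802e-01 -1.980e-01  2.600e-03]
 [-1.980e-01 -9.802e-01 -7.000e-04]
 [ 2.700e-03  1.000e-04 -1.000e+00]] [ 0.49439086 -0.63422647  0.49628434]
```

View pics/c4.png

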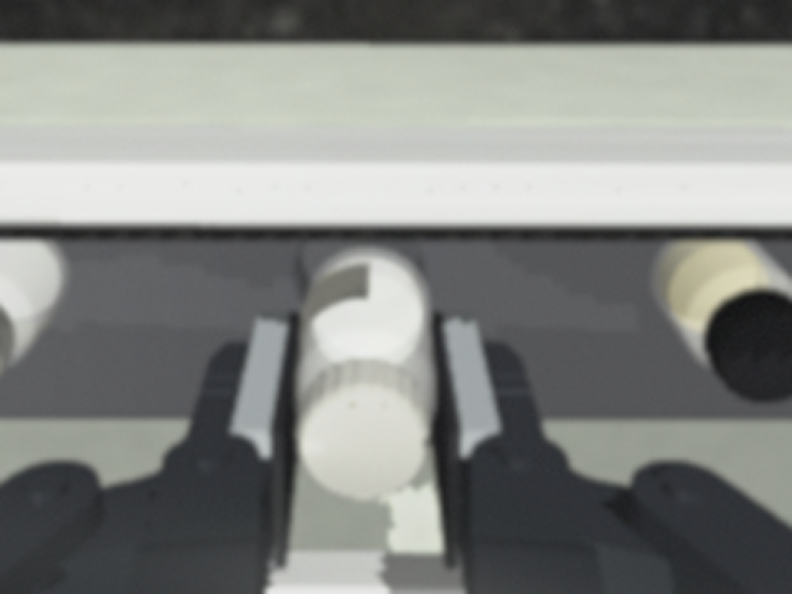

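```bash
python3 -m pendant '[{"delta_pos":[0,0,0],"rot":[0,0,0],"jaw":1},{"delta_pos":[0,0,0],"rot":[0,0,0],"jaw":1},{"delta_pos":[0,0,0],"rot":[0,0,0],"jaw":1}]'
python3 - <<'E'
from h import *
tcp=np.array([.63066,-.22591,.06711]); a=np.radians(-11.42); X=np.array([np.cos(a),np.sin(a)]);Y=np.array([-X[1],X[0]])
f=lambda u,v,z:((onz('w4',210+u/3.3,150+v/3.3,z)-tcp)[:2]@np.c_[X,Y]*1000).round(1)
zb=tcp[2]-.0182; zt=zb+.047
print('base front',f(366,250,zb),'LR',f(303,300,zb),f(429,300,zb)); print('cap near/LR',f(364,499,zt),f(297,445,zt),f(430,445,zt),'cap far top',f(364,384,zt))
print('stop top near',f(366,228,.092))
for nm,fn,(u,v) in [('w1','w1',(138+420/3.3,187/3.3)),('w3','w3',(130+259/1.5,122/1.5))]:
    h=onz(fn,u,v,.03); print(nm,'hole rel tcp',((h-tcp)[:2]@np.c_[X,Y]*1000).round(1), 'px in w4',proj('w4',h))
# auto ellipse of hole in w3
im=cv2.cvtColor(np.load('pics/w3.npy'),cv2.COLOR_RGB2GRAY)[55:110,270:335]
e=cv2.Canny(cv2.GaussianBlur(im,(3,3),0),8,20); ys,xs=np.nonzero(e); k=np.hypot(xs-32.7,ys-26.3); k=(k>10)&(k<19)
el=cv2.fitEllipse(np.c_[xs[k],ys[k]].astype(np.float32)); print(el,k.sum()); h=onz('w3',270+el[0][0],55+el[0][1],.03); print(h,((h-tcp)[:2]@np.c_[X,Y]*1000).round(1))
E
```

```text
time: 6.85
eef_pos: [0.6298, -0.226, 0.0661]
tcp_rot: [[0.98, -0.198, 0.001], [-0.198, -0.98, -0.0], [0.001, 0.0, -1.0]]
wrist_force: [0.6, 0.4, -0.8]
grip_width: 0.0217
finger_force: 19.8
base front [11.3  0.3] LR [ 1.1 12.1] [  1.1 -11.5]
cap near/LR [-7.2  0.7] [ 1.8 10.1] [ 1.8 -8.6] cap far top [11.6  0.7]
stop top near [33.   0.4]
w1 hole rel tcp [-3.3  1.2] px in w4 [319.53791503 234.44576944]
w3 hole rel tcp [-2.1  1.2] px in w4 [319.63469009 232.91480389]
((32.50651550292969, 26.937162399291992), (29.349885940551758, 30.735000610351562), 163.08912658691406) 185
[ 0.62831287 -0.22408837  0.03      ] [-2.7  1.3]
```

```bash
python3 -m pendant '[{"delta_pos":[-0.04,0.04,0],"rot":[0,0,0],"jaw":1},{"delta_pos":[-0.04,0.04,-0.1],"rot":[0,0,0],"jaw":1},{"delta_pos":[-0.04,0.04,-0.2],"rot":[0,0,0],"jaw":1},{"delta_pos":[-0.04,0.04,-0.3],"rot":[0,0,0],"jaw":1},{"delta_pos":[-0.04,0.04,-0.4],"rot":[0,0,0],"jaw":1},{"delta_pos":[-0.04,0.04,-0.5],"rot":[0,0,0],"jaw":1},{"delta_pos":[-0.04,0.04,-0.55],"rot":[0,0,0],"jaw":1},{"delta_pos":[-0.04,0.04,-0.55],"rot":[0,0,0],"jaw":1}]'
```

```text
time: 7.65
eef_pos: [0.6275, -0.2242, 0.0428]
tcp_rot: [[0.98, -0.198, -0.001], [-0.198, -0.98, 0.0], [-0.001, -0.0, -1.0]]
wrist_force: [-0.6, -0.0, -0.6]
grip_width: 0.0215
finger_force: 19.8
```

No contact force with the base 5 mm below the tray top, so the vial is in the hole. Lowering to the bottom.

```bash
python3 -m pendant '[{"delta_pos":[0,0,-0.06],"rot":[0,0,0],"jaw":1},{"delta_pos":[0,0,-0.12],"rot":[0,0,0],"jaw":1},{"delta_pos":[0,0,-0.15],"rot":[0,0,0],"jaw":1},{"delta_pos":[0,0,-0.15],"rot":[0,0,0],"jaw":1}]'
```

```text
time: 8.05
eef_pos: [0.6277, -0.2242, 0.0371]
tcp_rot: [[0.98, -0.198, -0.0], [-0.198, -0.98, 0.0], [-0.0, -0.0, -1.0]]
wrist_force: [0.5, -1.7, 0.9]
grip_width: 0.0219
finger_force: 19.8
```

```bash
python3 -m pendant '[{"delta_pos":[0,0,0],"rot":[0,0,0],"jaw":0.7},{"delta_pos":[0,0,0],"rot":[0,0,0],"jaw":0.6},{"delta_pos":[0,0,0],"rot":[0,0,0],"jaw":0.6},{"delta_pos":[0,0,0.3],"rot":[0,0,0],"jaw":0.6},{"delta_pos":[0,0,0.8],"rot":[0,0,0],"jaw":0.6},{"delta_pos":[0,0,1.5],"rot":[0,0,0],"jaw":0.6},{"delta_pos":[0,0,2.3],"rot":[0,0,0],"jaw":0.6},{"delta_pos":[-1,0,3.2],"rot":[0,0,0],"jaw":0.6},{"delta_pos":[-2,0,3.6],"rot":[0,0,0],"jaw":0.8},{"delta_pos":[-3,0,3.6],"rot":[0,0,0],"jaw":1}]'
python3 -m pendant '[{"delta_pos":[-0.5,0,0],"rot":[0,0,0],"jaw":1},{"delta_pos":[-0.5,0,0],"rot":[0,0,0],"jaw":1}]'
python3 - <<'E'
from h import *
snap('wrist','w5'); s=telemetry.read_state(); print(s['eef_pos'],s['grip_width'],s['time'])
a=cv2.imread('pics/w5.png'); cv2.imwrite('pics/c5.png',a[0:330,60:580])
E
```

```text
time: 9.05
eef_pos: [0.5084, -0.225, 0.1852]
tcp_rot: [[0.98, -0.198, 0.006], [-0.198, -0.98, -0.003], [0.006, 0.001, -1.0]]
wrist_force: [0.2, -1.2, -0.1]
grip_width: 0.0062
finger_force: 0.0
time: 9.25
eef_pos: [0.4849, -0.2251, 0.1824]
tcp_rot: [[0.98, -0.2, -0.001], [-0.2, -0.98, -0.001], [-0.001, 0.001, -1.0]]
wrist_force: [0.7, -0.3, 0.3]
grip_width: -0.0004
finger_force: 0.0
[ 0.48716106 -0.22475673  0.18247371] -0.00023986489379998536 9.3
```

View pics/c5.png

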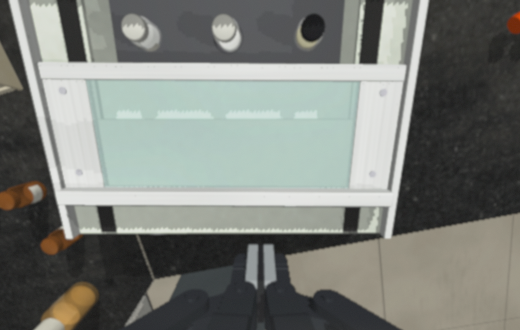

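The vial stands upright in the middle hole (crop 227,33), in line with its neighbours, and the lid hasn't moved. Next is the lid.

```bash
cat >> h.py <<'E'
A=np.radians(-11.42); X=np.array([np.cos(A),np.sin(A)]);Y=np.array([-X[1],X[0]]); C=np.array([.5636,-.2111])
def box(p): return ((np.array(p)[:2]-C)@np.c_[X,Y]*1000).round(1)
def go(*ts):
    s=telemetry.read_state(); p=s['eef_pos']; print('t',s['time'],'box',box(p),'z',p[2].round(4),'F box',(s['wrist_force'][:2]@np.c_[X,Y]).round(1),s['wrist_force'][2].round(1))
    for x,y,z in ts: print((x,y,z),'->',((np.r_[C+(x*X+y*Y)/1000,z]-p)/.04).round(3))
E
python3 - <<'E'
from h import *
print('bar near edge L,R',[box(onz('w5',60+u,v,.1)) for u,v in((62,204),(392,205))],'lid far L R',[box(onz('w5',60+u,v,.086)) for u,v in((38,64),(407,67))])
go((-110,-120,.15),(-105,-122,.091),(-98,-122,.091)); print('units per box mm',X/40,Y/40)
E
```

```text
bar near edge L,R [array([-70.4, 136.1]), array([ -72.2, -138.6])] lid far L R [array([ 37. , 139.4]), array([  34.2, -140.8])]
t 9.3 box [-72.2 -28.5] z 0.1825 F box [0.7 0.2] 0.1
(-110, -120, 0.15) -> [-1.379 -2.055 -0.812]
(-105, -122, 0.091) -> [-1.266 -2.128 -2.287]
(-98, -122, 0.091) -> [-1.094 -2.163 -2.287]
units per box mm [ 0.02450505 -0.00494999] [0.00494999 0.02450505]
```

```bash
python3 -m pendant '[{"delta_pos":[-1.3,-1,0],"rot":[0,0,0],"jaw":1},{"delta_pos":[-1.35,-2.1,-0.5],"rot":[0,0,0],"jaw":1},{"delta_pos":[-1.27,-2.13,-1.3],"rot":[0,0,0],"jaw":1},{"delta_pos":[-1.27,-2.13,-2],"rot":[0,0,0],"jaw":1},{"delta_pos":[-1.27,-2.13,-2.25],"rot":[0,0,0],"jaw":1},{"delta_pos":[-1.1,-2.16,-2.25],"rot":[0,0,0],"jaw":1},{"delta_pos":[-1.1,-2.16,-2.25],"rot":[0,0,0],"jaw":1},{"delta_pos":[-1.1,-2.16,-2.25],"rot":[0,0,0],"jaw":1}]'
python3 -c "
from h import *
go((-84,-122,.091))"
```

```text
time: 10.1
eef_pos: [0.4456, -0.3109, 0.0928]
tcp_rot: [[0.98, -0.197, 0.003], [-0.197, -0.98, -0.001], [0.003, 0.001, -1.0]]
wrist_force: [-0.0, -0.6, 0.1]
grip_width: -0.0
finger_force: 0.0
t 10.1 box [ -95.9 -121.1] z 0.0928 F box [ 0.1 -0.6] 0.1
(-84, -122, 0.091) -> [ 0.287 -0.08  -0.045]
```

```bash
python3 -m pendant '[{"delta_pos":[0.07,-0.015,-0.04],"rot":[0,0,0],"jaw":1},{"delta_pos":[0.15,-0.03,-0.04],"rot":[0,0,0],"jaw":1},{"delta_pos":[0.2,-0.04,-0.04],"rot":[0,0,0],"jaw":1},{"delta_pos":[0.245,-0.05,-0.04],"rot":[0,0,0],"jaw":1},{"delta_pos":[0.27,-0.055,-0.04],"rot":[0,0,0],"jaw":1},{"delta_pos":[0.295,-0.06,-0.04],"rot":[0,0,0],"jaw":1},{"delta_pos":[0.32,-0.065,-0.04],"rot":[0,0,0],"jaw":1},{"delta_pos":[0.345,-0.07,-0.04],"rot":[0,0,0],"jaw":1}]'
python3 -c "
from h import *
go()"
```

```text
time: 10.9
eef_pos: [0.4572, -0.3134, 0.0896]
tcp_rot: [[0.98, -0.198, -0.001], [-0.198, -0.98, 0.0], [-0.001, -0.0, -1.0]]
wrist_force: [-1.8, 0.0, 1.2]
grip_width: -0.0004
finger_force: 1.0
t 10.9 box [ -84.1 -121.3] z 0.0896 F box [-1.8 -0.3] 1.2
```

```bash
python3 -m pendant '[{"delta_pos":[0.012,-0.0025,0],"rot":[0,0,0],"jaw":1},{"delta_pos":[0.025,-0.005,0],"rot":[0,0,0],"jaw":1},{"delta_pos":[0.037,-0.0075,0],"rot":[0,0,0],"jaw":1},{"delta_pos":[0.05,-0.01,0],"rot":[0,0,0],"jaw":1}]'
python3 -m pendant '[{"delta_pos":[0.012,-0.0025,0],"rot":[0,0,0],"jaw":1},{"delta_pos":[0.025,-0.005,0],"rot":[0,0,0],"jaw":1},{"delta_pos":[0.037,-0.0075,0],"rot":[0,0,0],"jaw":1},{"delta_pos":[0.05,-0.01,0],"rot":[0,0,0],"jaw":1}]'
python3 -c "
from h import *
go()"
```

```text
time: 11.3
eef_pos: [0.4574, -0.3135, 0.0891]
tcp_rot: [[0.98, -0.199, -0.004], [-0.199, -0.98, 0.001], [-0.004, -0.0, -1.0]]
wrist_force: [-8.2, 0.7, 3.0]
grip_width: -0.0001
finger_force: 3.7
time: 11.7
eef_pos: [0.4576, -0.3136, 0.0887]
tcp_rot: [[0.98, -0.199, -0.008], [-0.199, -0.98, 0.002], [-0.008, -0.001, -1.0]]
wrist_force: [-10.8, 1.5, 4.4]
grip_width: 0.0002
finger_force: 5.6
t 11.7 box [ -83.7 -121.5] z 0.0887 F box [-10.9  -0.6] 4.4
```

```bash
python3 -m pendant '[{"delta_pos":[0.012,-0.0025,0.01],"rot":[0,0,0],"jaw":1},{"delta_pos":[0.025,-0.005,0.02],"rot":[0,0,0],"jaw":1},{"delta_pos":[0.037,-0.0075,0.03],"rot":[0,0,0],"jaw":1},{"delta_pos":[0.05,-0.01,0.04],"rot":[0,0,0],"jaw":1}]'
python3 -m pendant '[{"delta_pos":[0.012,-0.0025,0],"rot":[0,0,0],"jaw":1},{"delta_pos":[0.025,-0.005,0],"rot":[0,0,0],"jaw":1},{"delta_pos":[0.037,-0.0075,0],"rot":[0,0,0],"jaw":1},{"delta_pos":[0.05,-0.01,0],"rot":[0,0,0],"jaw":1}]'
python3 -c "
from h import *
go()"
```

```text
time: 12.1
eef_pos: [0.4576, -0.3135, 0.089]
tcp_rot: [[0.98, -0.2, -0.011], [-0.2, -0.98, 0.004], [-0.012, -0.001, -1.0]]
wrist_force: [-11.1, 1.6, -4.1]
grip_width: 0.0
finger_force: 5.9
time: 12.5
eef_pos: [0.4591, -0.3142, 0.0889]
tcp_rot: [[0.98, -0.2, -0.012], [-0.2, -0.98, 0.004], [-0.013, -0.001, -1.0]]
wrist_force: [-13.3, 0.4, -0.9]
grip_width: -0.0002
finger_force: 6.4
t 12.5 box [ -82.  -121.7] z 0.0889 F box [-13.1  -2.2] -0.9
```

The lid moves at about 13 N. Continuing at 1 mm per row.

```bash
python3 -m pendant '[{"delta_pos":[0.02,-0.004,0],"rot":[0,0,0],"jaw":1},{"delta_pos":[0.04,-0.008,0],"rot":[0,0,0],"jaw":1},{"delta_pos":[0.06,-0.012,0],"rot":[0,0,0],"jaw":1},{"delta_pos":[0.08,-0.016,0],"rot":[0,0,0],"jaw":1},{"delta_pos":[0.1,-0.02,0],"rot":[0,0,0],"jaw":1}]'
python3 -m pendant '[{"delta_pos":[0.02,-0.004,0],"rot":[0,0,0],"jaw":1},{"delta_pos":[0.04,-0.008,0],"rot":[0,0,0],"jaw":1},{"delta_pos":[0.06,-0.012,0],"rot":[0,0,0],"jaw":1},{"delta_pos":[0.08,-0.016,0],"rot":[0,0,0],"jaw":1},{"delta_pos":[0.1,-0.02,0],"rot":[0,0,0],"jaw":1}]'
python3 -c "
from h import *
go()"
```

```text
time: 13.0
eef_pos: [0.4627, -0.3157, 0.089]
tcp_rot: [[0.98, -0.2, -0.013], [-0.2, -0.98, 0.003], [-0.013, -0.0, -1.0]]
wrist_force: [-13.3, -0.9, -1.0]
grip_width: 0.0
finger_force: 6.7
time: 13.5
eef_pos: [0.4664, -0.3172, 0.089]
tcp_rot: [[0.98, -0.201, -0.013], [-0.201, -0.98, 0.002], [-0.013, 0.0, -1.0]]
wrist_force: [-13.5, -1.6, -1.1]
grip_width: 0.0003
finger_force: 6.7
t 13.5 box [ -74.2 -123.2] z 0.089 F box [-12.9  -4.2] -1.1
```

```bash
python3 -m pendant '[{"delta_pos":[-0.54,0.11,0],"rot":[0,0,0],"jaw":1},{"delta_pos":[-0.3,1.3,0],"rot":[0,0,0],"jaw":1},{"delta_pos":[-0.06,2.5,0],"rot":[0,0,0],"jaw":1},{"delta_pos":[0.18,3.7,0],"rot":[0,0,0],"jaw":1},{"delta_pos":[0.42,4.9,0],"rot":[0,0,0],"jaw":1},{"delta_pos":[0.67,6.1,0],"rot":[0,0,0],"jaw":1},{"delta_pos":[0.67,6.1,0],"rot":[0,0,0],"jaw":1},{"delta_pos":[0.76,6.08,0],"rot":[0,0,0],"jaw":1},{"delta_pos":[0.84,6.06,0],"rot":[0,0,0],"jaw":1}]'
python3 -c "
from h import *
go((-82,122,.091))"
```

```text
time: 14.4
eef_pos: [0.5071, -0.0753, 0.0913]
tcp_rot: [[0.98, -0.199, -0.001], [-0.199, -0.98, -0.0], [-0.001, 0.001, -1.0]]
wrist_force: [-6.5, 3.9, 2.9]
grip_width: 0.0002
finger_force: 3.6
t 14.4 box [-82.3 122. ] z 0.0913 F box [-7.2  2.5] 2.9
(-82, 122, 0.091) -> [ 0.008 -0.001 -0.006]
```

```bash
python3 -m pendant '[{"delta_pos":[0.025,-0.005,0],"rot":[0,0,0],"jaw":1},{"delta_pos":[0.05,-0.01,0],"rot":[0,0,0],"jaw":1},{"delta_pos":[0.075,-0.015,0],"rot":[0,0,0],"jaw":1},{"delta_pos":[0.1,-0.02,0],"rot":[0,0,0],"jaw":1},{"delta_pos":[0.125,-0.025,0],"rot":[0,0,0],"jaw":1}]'
python3 -m pendant '[{"delta_pos":[0.025,-0.005,0],"rot":[0,0,0],"jaw":1},{"delta_pos":[0.05,-0.01,0],"rot":[0,0,0],"jaw":1},{"delta_pos":[0.075,-0.015,0],"rot":[0,0,0],"jaw":1},{"delta_pos":[0.1,-0.02,0],"rot":[0,0,0],"jaw":1},{"delta_pos":[0.125,-0.025,0],"rot":[0,0,0],"jaw":1}]'
python3 -c "
from h import *
go()"
```

```text
time: 14.9
eef_pos: [0.5074, -0.076, 0.09]
tcp_rot: [[0.98, -0.2, -0.009], [-0.2, -0.98, 0.0], [-0.009, 0.001, -1.0]]
wrist_force: [-11.6, 2.9, 4.1]
grip_width: 0.0005
finger_force: 6.0
time: 15.4
eef_pos: [0.5117, -0.076, 0.0897]
tcp_rot: [[0.98, -0.2, -0.011], [-0.2, -0.98, 0.002], [-0.011, 0.001, -1.0]]
wrist_force: [-13.4, 6.5, 4.6]
grip_width: 0.0003
finger_force: 6.6
t 15.4 box [-77.6 122.2] z 0.0897 F box [-14.4   3.7] 4.6
```

```bash
python3 -m pendant '[{"delta_pos":[0.025,-0.004,0.01],"rot":[0,0,0],"jaw":1},{"delta_pos":[0.05,-0.008,0.02],"rot":[0,0,0],"jaw":1},{"delta_pos":[0.075,-0.012,0.02],"rot":[0,0,0],"jaw":1},{"delta_pos":[0.1,-0.016,0.02],"rot":[0,0,0],"jaw":1},{"delta_pos":[0.125,-0.02,0.02],"rot":[0,0,0],"jaw":1},{"delta_pos":[0.15,-0.025,0.02],"rot":[0,0,0],"jaw":1},{"delta_pos":[0.175,-0.03,0.02],"rot":[0,0,0],"jaw":1},{"delta_pos":[0.2,-0.035,0.02],"rot":[0,0,0],"jaw":1},{"delta_pos":[0.225,-0.04,0.02],"rot":[0,0,0],"jaw":1},{"delta_pos":[0.25,-0.045,0.02],"rot":[0,0,0],"jaw":1}]'
python3 -c "
from h import *
go()"
```

```text
time: 16.4
eef_pos: [0.5209, -0.0765, 0.0899]
tcp_rot: [[0.98, -0.199, -0.013], [-0.199, -0.98, 0.003], [-0.013, -0.0, -1.0]]
wrist_force: [-12.0, 8.2, 0.2]
grip_width: -0.0002
finger_force: 7.0
t 16.4 box [-68.5 123.5] z 0.0899 F box [-13.4   5.7] 0.2
```

```bash
python3 -m pendant '[{"delta_pos":[-0.59,0.12,0],"rot":[0,0,0],"jaw":1},{"delta_pos":[-0.83,-1.08,0],"rot":[0,0,0],"jaw":1},{"delta_pos":[-1.07,-2.28,0],"rot":[0,0,0],"jaw":1},{"delta_pos":[-1.31,-3.48,0],"rot":[0,0,0],"jaw":1},{"delta_pos":[-1.55,-4.68,0],"rot":[0,0,0],"jaw":1},{"delta_pos":[-1.8,-5.88,0],"rot":[0,0,0],"jaw":1},{"delta_pos":[-1.8,-5.88,0],"rot":[0,0,0],"jaw":1},{"delta_pos":[-1.66,-5.91,0],"rot":[0,0,0],"jaw":1},{"delta_pos":[-1.55,-5.93,0],"rot":[0,0,0],"jaw":1}]'
python3 -m pendant '[{"delta_pos":[0.025,-0.005,0],"rot":[0,0,0],"jaw":1},{"delta_pos":[0.05,-0.01,0],"rot":[0,0,0],"jaw":1},{"delta_pos":[0.075,-0.015,0],"rot":[0,0,0],"jaw":1}]'
python3 -c "
from h import *
go()"
```

```text
time: 17.3
eef_pos: [0.4661, -0.315, 0.0922]
tcp_rot: [[0.98, -0.198, 0.001], [-0.198, -0.98, 0.0], [0.001, -0.0, -1.0]]
wrist_force: [0.3, 0.7, 0.8]
grip_width: -0.0001
finger_force: 0.0
time: 17.6
eef_pos: [0.4682, -0.3148, 0.092]
tcp_rot: [[0.98, -0.197, -0.001], [-0.197, -0.98, 0.001], [-0.001, -0.0, -1.0]]
wrist_force: [-2.4, 1.4, 0.9]
grip_width: -0.0002
finger_force: 0.9
t 17.6 box [ -72.9 -120.6] z 0.092 F box [-2.7  0.9] 0.9
```

```bash
python3 -m pendant '[{"delta_pos":[0.025,-0.005,0],"rot":[0,0,0],"jaw":1},{"delta_pos":[0.05,-0.01,0],"rot":[0,0,0],"jaw":1},{"delta_pos":[0.075,-0.015,0],"rot":[0,0,0],"jaw":1},{"delta_pos":[0.1,-0.02,0],"rot":[0,0,0],"jaw":1},{"delta_pos":[0.125,-0.025,0.01],"rot":[0,0,0],"jaw":1},{"delta_pos":[0.15,-0.03,0.02],"rot":[0,0,0],"jaw":1},{"delta_pos":[0.175,-0.035,0.02],"rot":[0,0,0],"jaw":1},{"delta_pos":[0.2,-0.04,0.02],"rot":[0,0,0],"jaw":1},{"delta_pos":[0.225,-0.045,0.02],"rot":[0,0,0],"jaw":1},{"delta_pos":[0.25,-0.05,0.02],"rot":[0,0,0],"jaw":1}]'
python3 -m pendant '[{"delta_pos":[0.025,-0.005,0],"rot":[0,0,0],"jaw":1},{"delta_pos":[0.05,-0.01,0],"rot":[0,0,0],"jaw":1},{"delta_pos":[0.075,-0.015,0],"rot":[0,0,0],"jaw":1},{"delta_pos":[0.1,-0.02,0],"rot":[0,0,0],"jaw":1},{"delta_pos":[0.125,-0.025,0],"rot":[0,0,0],"jaw":1},{"delta_pos":[0.15,-0.03,0],"rot":[0,0,0],"jaw":1},{"delta_pos":[0.175,-0.036,0],"rot":[0,0,0],"jaw":1},{"delta_pos":[0.2,-0.042,0],"rot":[0,0,0],"jaw":1}]'
python3 -c "
from h import *
go()"
```

```text
time: 18.6
eef_pos: [0.4722, -0.3174, 0.0912]
tcp_rot: [[0.98, -0.2, -0.011], [-0.2, -0.98, 0.003], [-0.012, -0.0, -1.0]]
wrist_force: [-13.0, 0.9, 3.7]
grip_width: -0.0001
finger_force: 6.5
time: 19.4
eef_pos: [0.4795, -0.3204, 0.0912]
tcp_rot: [[0.98, -0.201, -0.012], [-0.201, -0.98, 0.001], [-0.012, 0.001, -1.0]]
wrist_force: [-13.6, -1.6, 2.6]
grip_width: -0.0001
finger_force: 6.8
t 19.4 box [ -60.8 -123.8] z 0.0912 F box [-13.   -4.2] 2.6
```

```bash
python3 -m pendant '[{"delta_pos":[-0.66,0.13,0],"rot":[0,0,0],"jaw":1},{"delta_pos":[-0.42,1.33,0],"rot":[0,0,0],"jaw":1},{"delta_pos":[-0.18,2.53,0],"rot":[0,0,0],"jaw":1},{"delta_pos":[0.06,3.73,0],"rot":[0,0,0],"jaw":1},{"delta_pos":[0.3,4.93,0],"rot":[0,0,0],"jaw":1},{"delta_pos":[0.55,6.13,0],"rot":[0,0,0],"jaw":1},{"delta_pos":[0.55,6.13,0],"rot":[0,0,0],"jaw":1},{"delta_pos":[0.72,6.1,0],"rot":[0,0,0],"jaw":1},{"delta_pos":[0.84,6.07,0],"rot":[0,0,0],"jaw":1}]'
python3 -m pendant '[{"delta_pos":[0.025,-0.005,0],"rot":[0,0,0],"jaw":1},{"delta_pos":[0.05,-0.01,0],"rot":[0,0,0],"jaw":1},{"delta_pos":[0.075,-0.015,0],"rot":[0,0,0],"jaw":1}]'
python3 -c "
from h import *
go()"
```

```text
time: 20.3
eef_pos: [0.5207, -0.0781, 0.0931]
tcp_rot: [[0.98, -0.2, 0.001], [-0.2, -0.98, -0.001], [0.001, 0.001, -1.0]]
wrist_force: [0.1, 0.6, -0.5]
grip_width: -0.0003
finger_force: 0.0
time: 20.6
eef_pos: [0.5221, -0.0784, 0.0927]
tcp_rot: [[0.98, -0.2, -0.001], [-0.2, -0.98, -0.0], [-0.001, 0.001, -1.0]]
wrist_force: [-1.9, -0.5, 0.7]
grip_width: 0.0
finger_force: 1.1
t 20.6 box [-66.9 121.9] z 0.0927 F box [-1.8 -0.8] 0.7
```

```bash
python3 -m pendant '[{"delta_pos":[0.025,-0.005,0],"rot":[0,0,0],"jaw":1},{"delta_pos":[0.05,-0.01,0],"rot":[0,0,0],"jaw":1},{"delta_pos":[0.075,-0.015,0],"rot":[0,0,0],"jaw":1},{"delta_pos":[0.1,-0.02,0],"rot":[0,0,0],"jaw":1},{"delta_pos":[0.125,-0.025,0],"rot":[0,0,0],"jaw":1},{"delta_pos":[0.15,-0.03,0.01],"rot":[0,0,0],"jaw":1},{"delta_pos":[0.175,-0.035,0.01],"rot":[0,0,0],"jaw":1},{"delta_pos":[0.2,-0.04,0.01],"rot":[0,0,0],"jaw":1},{"delta_pos":[0.225,-0.045,0.01],"rot":[0,0,0],"jaw":1},{"delta_pos":[0.25,-0.05,0.01],"rot":[0,0,0],"jaw":1}]'
python3 -m pendant '[{"delta_pos":[0.025,-0.005,0],"rot":[0,0,0],"jaw":1},{"delta_pos":[0.05,-0.01,0],"rot":[0,0,0],"jaw":1},{"delta_pos":[0.075,-0.015,0],"rot":[0,0,0],"jaw":1},{"delta_pos":[0.1,-0.02,0],"rot":[0,0,0],"jaw":1},{"delta_pos":[0.125,-0.025,0],"rot":[0,0,0],"jaw":1},{"delta_pos":[0.15,-0.03,0],"rot":[0,0,0],"jaw":1},{"delta_pos":[0.175,-0.035,0],"rot":[0,0,0],"jaw":1},{"delta_pos":[0.2,-0.04,0],"rot":[0,0,0],"jaw":1},{"delta_pos":[0.225,-0.045,0],"rot":[0,0,0],"jaw":1},{"delta_pos":[0.25,-0.05,0],"rot":[0,0,0],"jaw":1}]'
python3 -c "
from h import *
go()"
```

```text
time: 21.6
eef_pos: [0.5273, -0.0776, 0.0917]
tcp_rot: [[0.98, -0.197, -0.011], [-0.197, -0.98, 0.002], [-0.011, 0.0, -1.0]]
wrist_force: [-12.6, 5.2, 3.6]
grip_width: 0.0002
finger_force: 6.5
time: 22.6
eef_pos: [0.5371, -0.0782, 0.0914]
tcp_rot: [[0.98, -0.196, -0.012], [-0.196, -0.981, 0.003], [-0.012, -0.001, -1.0]]
wrist_force: [-12.5, 8.1, 3.8]
grip_width: -0.0
finger_force: 6.9
t 22.6 box [-52.3 125. ] z 0.0914 F box [-13.9   5.5] 3.8
```

```bash
python3 -m pendant '[{"delta_pos":[-0.69,0.14,0],"rot":[0,0,0],"jaw":1},{"delta_pos":[-0.93,-1.06,0],"rot":[0,0,0],"jaw":1},{"delta_pos":[-1.17,-2.26,0],"rot":[0,0,0],"jaw":1},{"delta_pos":[-1.41,-3.46,0],"rot":[0,0,0],"jaw":1},{"delta_pos":[-1.65,-4.66,0],"rot":[0,0,0],"jaw":1},{"delta_pos":[-1.9,-5.86,0],"rot":[0,0,0],"jaw":1},{"delta_pos":[-1.9,-5.86,0],"rot":[0,0,0],"jaw":1},{"delta_pos":[-1.75,-5.89,0],"rot":[0,0,0],"jaw":1},{"delta_pos":[-1.62,-5.92,0],"rot":[0,0,0],"jaw":1}]'
python3 -m pendant '[{"delta_pos":[0.025,-0.005,0],"rot":[0,0,0],"jaw":1},{"delta_pos":[0.05,-0.01,0],"rot":[0,0,0],"jaw":1},{"delta_pos":[0.075,-0.015,0],"rot":[0,0,0],"jaw":1}]'
python3 -c "
from h import *
go()"
```

```text
time: 23.5
eef_pos: [0.4794, -0.3169, 0.0934]
tcp_rot: [[0.98, -0.197, 0.001], [-0.197, -0.98, 0.001], [0.001, -0.001, -1.0]]
wrist_force: [0.4, 1.8, 1.1]
grip_width: 0.0003
finger_force: 0.0
time: 23.8
eef_pos: [0.4814, -0.3178, 0.0933]
tcp_rot: [[0.98, -0.197, -0.0], [-0.197, -0.98, 0.0], [-0.0, -0.0, -1.0]]
wrist_force: [-0.3, 0.2, 1.1]
grip_width: -0.0
finger_force: 0.0
t 23.8 box [ -59.4 -120.9] z 0.0933 F box [-0.4  0.2] 1.1
```

```bash
python3 -m pendant '[{"delta_pos":[0.025,-0.005,-0.02],"rot":[0,0,0],"jaw":1},{"delta_pos":[0.05,-0.01,-0.02],"rot":[0,0,0],"jaw":1},{"delta_pos":[0.075,-0.015,-0.02],"rot":[0,0,0],"jaw":1},{"delta_pos":[0.1,-0.02,-0.02],"rot":[0,0,0],"jaw":1},{"delta_pos":[0.125,-0.025,-0.02],"rot":[0,0,0],"jaw":1},{"delta_pos":[0.15,-0.03,-0.01],"rot":[0,0,0],"jaw":1},{"delta_pos":[0.175,-0.035,-0.01],"rot":[0,0,0],"jaw":1},{"delta_pos":[0.2,-0.04,-0.01],"rot":[0,0,0],"jaw":1},{"delta_pos":[0.225,-0.045,-0.01],"rot":[0,0,0],"jaw":1},{"delta_pos":[0.25,-0.05,-0.01],"rot":[0,0,0],"jaw":1}]'
python3 -m pendant '[{"delta_pos":[0.025,-0.005,0],"rot":[0,0,0],"jaw":1},{"delta_pos":[0.05,-0.01,0],"rot":[0,0,0],"jaw":1},{"delta_pos":[0.075,-0.015,0],"rot":[0,0,0],"jaw":1},{"delta_pos":[0.1,-0.02,0],"rot":[0,0,0],"jaw":1},{"delta_pos":[0.125,-0.025,0],"rot":[0,0,0],"jaw":1},{"delta_pos":[0.15,-0.03,0],"rot":[0,0,0],"jaw":1},{"delta_pos":[0.175,-0.035,0],"rot":[0,0,0],"jaw":1},{"delta_pos":[0.2,-0.04,0],"rot":[0,0,0],"jaw":1},{"delta_pos":[0.225,-0.045,0],"rot":[0,0,0],"jaw":1},{"delta_pos":[0.25,-0.05,0],"rot":[0,0,0],"jaw":1}]'
python3 -c "
from h import *
go()"
```

```text
time: 24.8
eef_pos: [0.4853, -0.3206, 0.0914]
tcp_rot: [[0.98, -0.2, -0.011], [-0.2, -0.98, 0.002], [-0.011, -0.0, -1.0]]
wrist_force: [-12.2, 1.0, 4.7]
grip_width: -0.0001
finger_force: 6.4
time: 25.8
eef_pos: [0.4943, -0.3241, 0.0913]
tcp_rot: [[0.979, -0.201, -0.012], [-0.201, -0.98, 0.001], [-0.012, 0.001, -1.0]]
wrist_force: [-14.6, -2.3, 3.3]
grip_width: 0.0001
finger_force: 6.8
t 25.8 box [ -45.5 -124.4] z 0.0913 F box [-13.8  -5.2] 3.3
```

```bash
python3 -m pendant '[{"delta_pos":[-0.61,0.12,0],"rot":[0,0,0],"jaw":1},{"delta_pos":[-0.37,1.32,0],"rot":[0,0,0],"jaw":1},{"delta_pos":[-0.13,2.52,0],"rot":[0,0,0],"jaw":1},{"delta_pos":[0.11,3.72,0],"rot":[0,0,0],"jaw":1},{"delta_pos":[0.35,4.92,0],"rot":[0,0,0],"jaw":1},{"delta_pos":[0.6,6.12,0],"rot":[0,0,0],"jaw":1},{"delta_pos":[0.6,6.12,0],"rot":[0,0,0],"jaw":1},{"delta_pos":[0.76,6.09,0],"rot":[0,0,0],"jaw":1},{"delta_pos":[0.9,6.06,0],"rot":[0,0,0],"jaw":1}]'
python3 -m pendant '[{"delta_pos":[0.025,-0.005,0],"rot":[0,0,0],"jaw":1},{"delta_pos":[0.05,-0.01,0],"rot":[0,0,0],"jaw":1},{"delta_pos":[0.075,-0.015,0],"rot":[0,0,0],"jaw":1}]'
python3 -c "
from h import *
go()"
```

```text
time: 26.7
eef_pos: [0.5377, -0.0819, 0.093]
tcp_rot: [[0.98, -0.2, 0.001], [-0.2, -0.98, -0.001], [0.001, 0.001, -1.0]]
wrist_force: [-0.3, -0.2, 0.3]
grip_width: -0.0
finger_force: 0.0
time: 27.0
eef_pos: [0.5384, -0.0821, 0.0924]
tcp_rot: [[0.98, -0.2, -0.003], [-0.2, -0.98, -0.0], [-0.003, 0.001, -1.0]]
wrist_force: [-5.2, -0.1, 1.5]
grip_width: 0.0
finger_force: 2.9
t 27.0 box [-50.2 121.4] z 0.0924 F box [-5.  -1.1] 1.5
```

```bash
python3 -m pendant '[{"delta_pos":[0.025,-0.005,0],"rot":[0,0,0],"jaw":1},{"delta_pos":[0.05,-0.01,0],"rot":[0,0,0],"jaw":1},{"delta_pos":[0.075,-0.015,0],"rot":[0,0,0],"jaw":1},{"delta_pos":[0.1,-0.02,0],"rot":[0,0,0],"jaw":1},{"delta_pos":[0.125,-0.025,0.01],"rot":[0,0,0],"jaw":1},{"delta_pos":[0.15,-0.03,0.02],"rot":[0,0,0],"jaw":1},{"delta_pos":[0.175,-0.035,0.02],"rot":[0,0,0],"jaw":1},{"delta_pos":[0.2,-0.04,0.02],"rot":[0,0,0],"jaw":1},{"delta_pos":[0.225,-0.045,0.02],"rot":[0,0,0],"jaw":1},{"delta_pos":[0.25,-0.05,0.02],"rot":[0,0,0],"jaw":1}]'
python3 -m pendant '[{"delta_pos":[0.025,-0.005,0],"rot":[0,0,0],"jaw":1},{"delta_pos":[0.05,-0.01,0],"rot":[0,0,0],"jaw":1},{"delta_pos":[0.075,-0.015,0],"rot":[0,0,0],"jaw":1},{"delta_pos":[0.1,-0.02,0],"rot":[0,0,0],"jaw":1},{"delta_pos":[0.125,-0.025,0],"rot":[0,0,0],"jaw":1},{"delta_pos":[0.15,-0.03,0],"rot":[0,0,0],"jaw":1},{"delta_pos":[0.175,-0.035,0],"rot":[0,0,0],"jaw":1}]'
python3 -c "
from h import *
go()"
```

```text
time: 28.0
eef_pos: [0.5443, -0.0816, 0.0918]
tcp_rot: [[0.98, -0.198, -0.012], [-0.198, -0.98, 0.002], [-0.012, 0.0, -1.0]]
wrist_force: [-12.5, 4.8, 2.9]
grip_width: -0.0
finger_force: 6.6
time: 28.7
eef_pos: [0.5514, -0.0817, 0.0918]
tcp_rot: [[0.98, -0.197, -0.012], [-0.197, -0.98, 0.003], [-0.012, -0.001, -1.0]]
wrist_force: [-11.8, 7.0, 0.6]
grip_width: -0.0002
finger_force: 6.8
t 28.7 box [-37.6 124.5] z 0.0918 F box [-12.9   4.5] 0.6
```

```bash
python3 -m pendant '[{"delta_pos":[-0.64,0.13,0],"rot":[0,0,0],"jaw":1},{"delta_pos":[-0.88,-1.07,0],"rot":[0,0,0],"jaw":1},{"delta_pos":[-1.12,-2.27,0],"rot":[0,0,0],"jaw":1},{"delta_pos":[-1.36,-3.47,0],"rot":[0,0,0],"jaw":1},{"delta_pos":[-1.6,-4.67,0],"rot":[0,0,0],"jaw":1},{"delta_pos":[-1.85,-5.87,0],"rot":[0,0,0],"jaw":1},{"delta_pos":[-1.85,-5.87,0],"rot":[0,0,0],"jaw":1},{"delta_pos":[-1.7,-5.9,-0.02],"rot":[0,0,0],"jaw":1},{"delta_pos":[-1.57,-5.93,-0.02],"rot":[0,0,0],"jaw":1}]'
python3 -m pendant '[{"delta_pos":[0.025,-0.005,0],"rot":[0,0,0],"jaw":1},{"delta_pos":[0.05,-0.01,0],"rot":[0,0,0],"jaw":1},{"delta_pos":[0.075,-0.015,0],"rot":[0,0,0],"jaw":1}]'
python3 -c "
from h import *
go()"
```

```text
time: 29.6
eef_pos: [0.4955, -0.3205, 0.0929]
tcp_rot: [[0.98, -0.197, 0.001], [-0.197, -0.98, 0.001], [0.001, -0.001, -1.0]]
wrist_force: [0.5, 0.7, -0.5]
grip_width: -0.0001
finger_force: 0.0
time: 29.9
eef_pos: [0.4967, -0.3206, 0.0925]
tcp_rot: [[0.98, -0.197, -0.002], [-0.197, -0.98, 0.001], [-0.002, -0.001, -1.0]]
wrist_force: [-3.6, 2.2, 0.6]
grip_width: 0.0001
finger_force: 2.1
t 29.9 box [ -43.8 -120.6] z 0.0925 F box [-3.9  1.4] 0.6
```

```bash
python3 -m pendant '[{"delta_pos":[0.025,-0.005,0],"rot":[0,0,0],"jaw":1},{"delta_pos":[0.05,-0.01,0],"rot":[0,0,0],"jaw":1},{"delta_pos":[0.075,-0.015,0],"rot":[0,0,0],"jaw":1},{"delta_pos":[0.1,-0.02,0],"rot":[0,0,0],"jaw":1},{"delta_pos":[0.125,-0.025,0.01],"rot":[0,0,0],"jaw":1},{"delta_pos":[0.15,-0.03,0.02],"rot":[0,0,0],"jaw":1},{"delta_pos":[0.175,-0.035,0.02],"rot":[0,0,0],"jaw":1},{"delta_pos":[0.2,-0.04,0.02],"rot":[0,0,0],"jaw":1},{"delta_pos":[0.225,-0.045,0.02],"rot":[0,0,0],"jaw":1},{"delta_pos":[0.25,-0.05,0.02],"rot":[0,0,0],"jaw":1}]'
python3 -m pendant '[{"delta_pos":[0.025,-0.005,0],"rot":[0,0,0],"jaw":1},{"delta_pos":[0.05,-0.01,0],"rot":[0,0,0],"jaw":1},{"delta_pos":[0.075,-0.015,0],"rot":[0,0,0],"jaw":1},{"delta_pos":[0.1,-0.02,0],"rot":[0,0,0],"jaw":1},{"delta_pos":[0.125,-0.025,0],"rot":[0,0,0],"jaw":1},{"delta_pos":[0.15,-0.03,0],"rot":[0,0,0],"jaw":1},{"delta_pos":[0.175,-0.035,0],"rot":[0,0,0],"jaw":1}]'
python3 -c "
from h import *
go()"
```

```text
time: 30.9
eef_pos: [0.5014, -0.3237, 0.0919]
tcp_rot: [[0.98, -0.2, -0.011], [-0.2, -0.98, 0.003], [-0.011, -0.0, -1.0]]
wrist_force: [-13.2, 0.3, 1.8]
grip_width: -0.0
finger_force: 6.4
time: 31.6
eef_pos: [0.5077, -0.3263, 0.0919]
tcp_rot: [[0.98, -0.2, -0.012], [-0.2, -0.98, 0.001], [-0.012, 0.001, -1.0]]
wrist_force: [-12.5, -1.4, 2.4]
grip_width: 0.0
finger_force: 6.7
t 31.6 box [ -32. -124.] z 0.0919 F box [-12.   -3.8] 2.4
```

```bash
python3 -m pendant '[{"delta_pos":[-0.61,0.12,0],"rot":[0,0,0],"jaw":1},{"delta_pos":[-0.37,1.32,0],"rot":[0,0,0],"jaw":1},{"delta_pos":[-0.13,2.52,0],"rot":[0,0,0],"jaw":1},{"delta_pos":[0.11,3.72,0],"rot":[0,0,0],"jaw":1},{"delta_pos":[0.35,4.92,0],"rot":[0,0,0],"jaw":1},{"delta_pos":[0.6,6.12,0],"rot":[0,0,0],"jaw":1},{"delta_pos":[0.6,6.12,0],"rot":[0,0,0],"jaw":1},{"delta_pos":[0.76,6.09,0],"rot":[0,0,0],"jaw":1},{"delta_pos":[0.88,6.06,0],"rot":[0,0,0],"jaw":1}]'
python3 -m pendant '[{"delta_pos":[0.025,-0.005,0],"rot":[0,0,0],"jaw":1},{"delta_pos":[0.05,-0.01,0],"rot":[0,0,0],"jaw":1},{"delta_pos":[0.075,-0.015,0],"rot":[0,0,0],"jaw":1}]'
python3 -c "
from h import *
go()"
```

```text
time: 32.5
eef_pos: [0.5503, -0.0846, 0.0939]
tcp_rot: [[0.98, -0.199, 0.001], [-0.199, -0.98, -0.001], [0.001, 0.001, -1.0]]
wrist_force: [-0.2, -0.2, -0.1]
grip_width: -0.0001
finger_force: 0.0
time: 32.8
eef_pos: [0.5522, -0.0847, 0.0936]
tcp_rot: [[0.98, -0.2, -0.0], [-0.2, -0.98, -0.0], [-0.0, 0.0, -1.0]]
wrist_force: [0.5, 0.3, -0.1]
grip_width: -0.0002
finger_force: 0.0
t 32.8 box [-36.2 121.6] z 0.0936 F box [0.4 0.4] -0.1
```

```bash
python3 -m pendant '[{"delta_pos":[0.025,-0.005,-0.02],"rot":[0,0,0],"jaw":1},{"delta_pos":[0.05,-0.01,-0.02],"rot":[0,0,0],"jaw":1},{"delta_pos":[0.075,-0.015,-0.02],"rot":[0,0,0],"jaw":1},{"delta_pos":[0.1,-0.02,-0.02],"rot":[0,0,0],"jaw":1},{"delta_pos":[0.125,-0.025,-0.02],"rot":[0,0,0],"jaw":1},{"delta_pos":[0.15,-0.03,-0.01],"rot":[0,0,0],"jaw":1},{"delta_pos":[0.175,-0.035,-0.01],"rot":[0,0,0],"jaw":1},{"delta_pos":[0.2,-0.04,-0.01],"rot":[0,0,0],"jaw":1},{"delta_pos":[0.225,-0.045,-0.01],"rot":[0,0,0],"jaw":1},{"delta_pos":[0.25,-0.05,-0.01],"rot":[0,0,0],"jaw":1}]'
python3 -m pendant '[{"delta_pos":[0.025,-0.005,0],"rot":[0,0,0],"jaw":1},{"delta_pos":[0.05,-0.01,0],"rot":[0,0,0],"jaw":1},{"delta_pos":[0.075,-0.015,0],"rot":[0,0,0],"jaw":1},{"delta_pos":[0.1,-0.02,0],"rot":[0,0,0],"jaw":1},{"delta_pos":[0.125,-0.025,0],"rot":[0,0,0],"jaw":1}]'
python3 -c "
from h import *
go()"
```

```text
time: 33.8
eef_pos: [0.557, -0.0839, 0.0917]
tcp_rot: [[0.98, -0.197, -0.011], [-0.197, -0.98, 0.002], [-0.011, 0.0, -1.0]]
wrist_force: [-12.3, 4.2, 4.4]
grip_width: 0.0
finger_force: 6.5
time: 34.3
eef_pos: [0.5621, -0.084, 0.0916]
tcp_rot: [[0.98, -0.197, -0.011], [-0.197, -0.98, 0.003], [-0.012, -0.001, -1.0]]
wrist_force: [-12.3, 7.2, 4.2]
grip_width: -0.0
finger_force: 6.7
t 34.3 box [-26.7 124.3] z 0.0916 F box [-13.5   4.6] 4.2
```

```bash
python3 -m pendant '[{"delta_pos":[-0.6,0.12,0],"rot":[0,0,0],"jaw":1},{"delta_pos":[-0.84,-1.08,0],"rot":[0,0,0],"jaw":1},{"delta_pos":[-1.08,-2.28,0],"rot":[0,0,0],"jaw":1},{"delta_pos":[-1.32,-3.48,0],"rot":[0,0,0],"jaw":1},{"delta_pos":[-1.56,-4.68,0],"rot":[0,0,0],"jaw":1},{"delta_pos":[-1.81,-5.88,0],"rot":[0,0,0],"jaw":1},{"delta_pos":[-1.81,-5.88,0],"rot":[0,0,0],"jaw":1},{"delta_pos":[-1.66,-5.91,0],"rot":[0,0,0],"jaw":1},{"delta_pos":[-1.53,-5.94,0],"rot":[0,0,0],"jaw":1}]'
python3 -m pendant '[{"delta_pos":[0.025,-0.005,0],"rot":[0,0,0],"jaw":1},{"delta_pos":[0.05,-0.01,0],"rot":[0,0,0],"jaw":1},{"delta_pos":[0.075,-0.015,0],"rot":[0,0,0],"jaw":1},{"delta_pos":[0.1,-0.02,0],"rot":[0,0,0],"jaw":1},{"delta_pos":[0.125,-0.025,0],"rot":[0,0,0],"jaw":1},{"delta_pos":[0.15,-0.03,0],"rot":[0,0,0],"jaw":1},{"delta_pos":[0.175,-0.035,0],"rot":[0,0,0],"jaw":1},{"delta_pos":[0.2,-0.04,0],"rot":[0,0,0],"jaw":1},{"delta_pos":[0.225,-0.045,0.01],"rot":[0,0,0],"jaw":1}]'
python3 -c "
from h import *
go()"
```

```text
time: 35.2
eef_pos: [0.5077, -0.3229, 0.0934]
tcp_rot: [[0.98, -0.197, 0.001], [-0.197, -0.98, 0.001], [0.001, -0.001, -1.0]]
wrist_force: [0.5, -0.4, -0.4]
grip_width: 0.0
finger_force: 0.0
time: 36.1
eef_pos: [0.5104, -0.3254, 0.0923]
tcp_rot: [[0.98, -0.199, -0.009], [-0.199, -0.98, 0.003], [-0.01, -0.001, -1.0]]
wrist_force: [-11.5, 2.8, 2.7]
grip_width: 0.0
finger_force: 5.9
t 36.1 box [ -29.5 -122.5] z 0.0923 F box [-11.8   0.5] 2.7
```

Now I'll push the right end gently to the stop, in short calls.

```bash
python3 -m pendant '[{"delta_pos":[0.02,-0.004,0],"rot":[0,0,0],"jaw":1},{"delta_pos":[0.04,-0.008,0],"rot":[0,0,0],"jaw":1},{"delta_pos":[0.06,-0.012,0],"rot":[0,0,0],"jaw":1},{"delta_pos":[0.08,-0.016,0],"rot":[0,0,0],"jaw":1},{"delta_pos":[0.1,-0.02,0],"rot":[0,0,0],"jaw":1}]'
python3 -m pendant '[{"delta_pos":[0.02,-0.004,0],"rot":[0,0,0],"jaw":1},{"delta_pos":[0.04,-0.008,0],"rot":[0,0,0],"jaw":1}]'
python3 -c "
from h import *
go()"
```

```text
time: 36.6
eef_pos: [0.5136, -0.3268, 0.0922]
tcp_rot: [[0.98, -0.2, -0.011], [-0.2, -0.98, 0.002], [-0.011, -0.0, -1.0]]
wrist_force: [-13.2, 2.1, 3.5]
grip_width: 0.0001
finger_force: 6.3
time: 36.8
eef_pos: [0.515, -0.3275, 0.0922]
tcp_rot: [[0.98, -0.2, -0.011], [-0.2, -0.98, 0.002], [-0.011, 0.0, -1.0]]
wrist_force: [-12.3, 1.1, 4.7]
grip_width: -0.0
finger_force: 6.4
t 36.8 box [ -24.6 -123.7] z 0.0922 F box [-12.3  -1.3] 4.7
```

```bash
python3 -m pendant '[{"delta_pos":[0.012,-0.002,0.01],"rot":[0,0,0],"jaw":1},{"delta_pos":[0.025,-0.005,0.015],"rot":[0,0,0],"jaw":1},{"delta_pos":[0.037,-0.007,0.015],"rot":[0,0,0],"jaw":1}]'
python3 -m pendant '[{"delta_pos":[0.012,-0.002,0],"rot":[0,0,0],"jaw":1},{"delta_pos":[0.025,-0.005,0],"rot":[0,0,0],"jaw":1}]'
python3 -c "
from h import *
go()"
```

```text
time: 37.1
eef_pos: [0.5159, -0.3278, 0.0923]
tcp_rot: [[0.98, -0.2, -0.012], [-0.2, -0.98, 0.002], [-0.012, 0.0, -1.0]]
wrist_force: [-12.2, -0.2, 1.3]
grip_width: 0.0001
finger_force: 6.4
time: 37.3
eef_pos: [0.5168, -0.3282, 0.0923]
tcp_rot: [[0.98, -0.201, -0.012], [-0.201, -0.98, 0.002], [-0.012, 0.0, -1.0]]
wrist_force: [-11.8, -1.4, 2.0]
grip_width: -0.0
finger_force: 6.3
t 37.3 box [ -22.7 -124. ] z 0.0923 F box [-11.3  -3.7] 2.0
```

```bash
python3 -m pendant '[{"delta_pos":[0.012,-0.002,0],"rot":[0,0,0],"jaw":1},{"delta_pos":[0.025,-0.005,0],"rot":[0,0,0],"jaw":1},{"delta_pos":[0.037,-0.007,0],"rot":[0,0,0],"jaw":1}]'
python3 -m pendant '[{"delta_pos":[0.012,-0.002,0],"rot":[0,0,0],"jaw":1},{"delta_pos":[0.025,-0.005,0],"rot":[0,0,0],"jaw":1}]'
python3 -c "
from h import *
go()"
```

```text
time: 37.6
eef_pos: [0.5175, -0.3285, 0.0922]
tcp_rot: [[0.98, -0.201, -0.014], [-0.201, -0.98, 0.002], [-0.014, 0.0, -1.0]]
wrist_force: [-15.1, 0.8, 4.8]
grip_width: 0.0003
finger_force: 7.9
time: 37.8
eef_pos: [0.5175, -0.3285, 0.0922]
tcp_rot: [[0.979, -0.201, -0.016], [-0.201, -0.98, 0.003], [-0.016, 0.0, -1.0]]
wrist_force: [-18.6, 2.2, 6.3]
grip_width: 0.0002
finger_force: 9.3
t 37.8 box [ -21.9 -124.2] z 0.0922 F box [-18.6  -1.5] 6.3
```

The force rose to 18.6 N with no motion at box x = -21.9, so the right end is on the stop. Backing off to do the left end.

```bash
python3 -m pendant '[{"delta_pos":[-0.64,0.13,0],"rot":[0,0,0],"jaw":1},{"delta_pos":[-0.4,1.33,0],"rot":[0,0,0],"jaw":1},{"delta_pos":[-0.16,2.53,0],"rot":[0,0,0],"jaw":1},{"delta_pos":[0.08,3.73,0],"rot":[0,0,0],"jaw":1},{"delta_pos":[0.32,4.93,0],"rot":[0,0,0],"jaw":1},{"delta_pos":[0.57,6.13,0],"rot":[0,0,0],"jaw":1},{"delta_pos":[0.57,6.13,0],"rot":[0,0,0],"jaw":1},{"delta_pos":[0.74,6.1,-0.02],"rot":[0,0,0],"jaw":1},{"delta_pos":[0.85,6.07,-0.02],"rot":[0,0,0],"jaw":1}]'
python3 -m pendant '[{"delta_pos":[0.025,-0.005,0],"rot":[0,0,0],"jaw":1},{"delta_pos":[0.05,-0.01,0],"rot":[0,0,0],"jaw":1},{"delta_pos":[0.075,-0.015,0],"rot":[0,0,0],"jaw":1}]'
python3 -c "
from h import *
go()"
```

```text
time: 38.7
eef_pos: [0.5606, -0.0871, 0.0936]
tcp_rot: [[0.98, -0.2, 0.001], [-0.2, -0.98, -0.001], [0.001, 0.001, -1.0]]
wrist_force: [-0.8, 0.9, -0.8]
grip_width: 0.0003
finger_force: 0.0
time: 39.0
eef_pos: [0.5626, -0.087, 0.0934]
tcp_rot: [[0.98, -0.2, -0.0], [-0.2, -0.98, -0.0], [-0.0, 0.0, -1.0]]
wrist_force: [0.2, 0.6, 0.3]
grip_width: 0.0006
finger_force: 0.0
t 39.0 box [-25.5 121.4] z 0.0934 F box [0.  0.6] 0.3
```

```bash
python3 -m pendant '[{"delta_pos":[0.025,-0.005,-0.02],"rot":[0,0,0],"jaw":1},{"delta_pos":[0.05,-0.01,-0.02],"rot":[0,0,0],"jaw":1},{"delta_pos":[0.075,-0.015,-0.02],"rot":[0,0,0],"jaw":1},{"delta_pos":[0.1,-0.02,-0.01],"rot":[0,0,0],"jaw":1},{"delta_pos":[0.125,-0.025,0],"rot":[0,0,0],"jaw":1}]'
python3 -m pendant '[{"delta_pos":[0.02,-0.004,0],"rot":[0,0,0],"jaw":1},{"delta_pos":[0.037,-0.007,0],"rot":[0,0,0],"jaw":1}]'
python3 -c "
from h import *
go()"
```

```text
time: 39.5
eef_pos: [0.5639, -0.0865, 0.0922]
tcp_rot: [[0.98, -0.198, -0.008], [-0.198, -0.98, 0.001], [-0.008, 0.001, -1.0]]
wrist_force: [-10.0, 2.0, 0.7]
grip_width: -0.0002
finger_force: 4.9
time: 39.7
eef_pos: [0.5643, -0.0865, 0.0921]
tcp_rot: [[0.98, -0.198, -0.01], [-0.198, -0.98, 0.001], [-0.01, 0.001, -1.0]]
wrist_force: [-11.1, 2.8, 4.8]
grip_width: -0.0003
finger_force: 6.1
t 39.7 box [-24.  122.3] z 0.0921 F box [-11.4   0.6] 4.8
```

```bash
python3 -m pendant '[{"delta_pos":[0.02,-0.004,0.01],"rot":[0,0,0],"jaw":1},{"delta_pos":[0.037,-0.007,0.01],"rot":[0,0,0],"jaw":1}]'
python3 -m pendant '[{"delta_pos":[0.012,-0.002,0],"rot":[0,0,0],"jaw":1},{"delta_pos":[0.025,-0.005,0],"rot":[0,0,0],"jaw":1}]'
python3 -c "
from h import *
go()"
```

```text
time: 39.9
eef_pos: [0.5652, -0.0864, 0.0921]
tcp_rot: [[0.98, -0.198, -0.011], [-0.198, -0.98, 0.001], [-0.011, 0.001, -1.0]]
wrist_force: [-12.3, 2.9, 3.8]
grip_width: 0.0002
finger_force: 6.2
time: 40.1
eef_pos: [0.5663, -0.0864, 0.0922]
tcp_rot: [[0.98, -0.198, -0.011], [-0.198, -0.98, 0.002], [-0.011, 0.001, -1.0]]
wrist_force: [-12.4, 3.4, 3.3]
grip_width: 0.0
finger_force: 6.2
t 40.1 box [-22.1 122.7] z 0.0922 F box [-12.9   0.9] 3.3
```

```bash
python3 -m pendant '[{"delta_pos":[0.012,-0.002,0],"rot":[0,0,0],"jaw":1},{"delta_pos":[0.025,-0.005,0],"rot":[0,0,0],"jaw":1}]'
python3 -m pendant '[{"delta_pos":[0.012,-0.002,0],"rot":[0,0,0],"jaw":1},{"delta_pos":[0.018,-0.004,0],"rot":[0,0,0],"jaw":1}]'
python3 -c "
from h import *
go()"
```

```text
time: 40.3
eef_pos: [0.5668, -0.0864, 0.0921]
tcp_rot: [[0.98, -0.197, -0.012], [-0.197, -0.98, 0.002], [-0.013, 0.001, -1.0]]
wrist_force: [-13.5, 4.2, 5.5]
grip_width: 0.0003
finger_force: 7.4
time: 40.5
eef_pos: [0.5668, -0.0865, 0.092]
tcp_rot: [[0.98, -0.197, -0.014], [-0.197, -0.98, 0.002], [-0.014, 0.001, -1.0]]
wrist_force: [-15.0, 3.6, 6.3]
grip_width: 0.0001
finger_force: 8.2
t 40.5 box [-21.5 122.8] z 0.092 F box [-15.5   0.6] 6.3
```

```bash
python3 -m pendant '[{"delta_pos":[0.012,-0.002,0.015],"rot":[0,0,0],"jaw":1},{"delta_pos":[0.02,-0.004,0.015],"rot":[0,0,0],"jaw":1}]'
python3 -c "
from h import *
go()"
python3 -m pendant '[{"delta_pos":[-0.64,0.13,0],"rot":[0,0,0],"jaw":1},{"delta_pos":[-0.88,-1.07,0],"rot":[0,0,0],"jaw":1},{"delta_pos":[-1.12,-2.27,0],"rot":[0,0,0],"jaw":1},{"delta_pos":[-1.36,-3.47,0],"rot":[0,0,0],"jaw":1},{"delta_pos":[-1.6,-4.67,0],"rot":[0,0,0],"jaw":1},{"delta_pos":[-1.85,-5.87,0],"rot":[0,0,0],"jaw":1},{"delta_pos":[-1.85,-5.87,0],"rot":[0,0,0],"jaw":1},{"delta_pos":[-1.65,-5.91,0],"rot":[0,0,0],"jaw":1},{"delta_pos":[-1.54,-5.93,-0.02],"rot":[0,0,0],"jaw":1}]'
python3 -c "
from h import *
go()"
```

```text
time: 40.7
eef_pos: [0.5668, -0.0864, 0.0921]
tcp_rot: [[0.98, -0.197, -0.015], [-0.197, -0.98, 0.002], [-0.016, 0.001, -1.0]]
wrist_force: [-16.5, 5.9, 5.7]
grip_width: 0.0003
finger_force: 8.6
t 40.7 box [-21.5 122.8] z 0.0921 F box [-17.3   2.6] 5.7
time: 41.6
eef_pos: [0.5146, -0.3241, 0.0939]
tcp_rot: [[0.981, -0.196, 0.002], [-0.196, -0.981, 0.001], [0.002, -0.001, -1.0]]
wrist_force: [0.7, 0.5, -0.4]
grip_width: 0.0001
finger_force: 0.0
t 41.6 box [ -25.6 -120.5] z 0.0939 F box [0.5 0.6] -0.4
```

Left is firm at -21.5. I'll re-check the right end for any recoil.

```bash
python3 -m pendant '[{"delta_pos":[0.03,-0.006,-0.02],"rot":[0,0,0],"jaw":1},{"delta_pos":[0.06,-0.012,-0.02],"rot":[0,0,0],"jaw":1},{"delta_pos":[0.09,-0.018,-0.02],"rot":[0,0,0],"jaw":1},{"delta_pos":[0.12,-0.024,-0.02],"rot":[0,0,0],"jaw":1},{"delta_pos":[0.15,-0.03,-0.01],"rot":[0,0,0],"jaw":1}]'
python3 -m pendant '[{"delta_pos":[0.025,-0.005,0],"rot":[0,0,0],"jaw":1},{"delta_pos":[0.05,-0.01,0],"rot":[0,0,0],"jaw":1},{"delta_pos":[0.075,-0.015,0.01],"rot":[0,0,0],"jaw":1}]'
python3 -c "
from h import *
go()"
```

```text
time: 42.1
eef_pos: [0.5176, -0.3261, 0.0929]
tcp_rot: [[0.98, -0.198, -0.002], [-0.198, -0.98, 0.001], [-0.003, -0.001, -1.0]]
wrist_force: [-4.1, 1.1, -0.2]
grip_width: 0.0002
finger_force: 2.0
time: 42.4
eef_pos: [0.5178, -0.3264, 0.0925]
tcp_rot: [[0.98, -0.199, -0.008], [-0.199, -0.98, 0.003], [-0.008, -0.001, -1.0]]
wrist_force: [-10.3, 4.0, 2.5]
grip_width: 0.0001
finger_force: 5.2
t 42.4 box [ -22.1 -122.1] z 0.0925 F box [-10.8   1.9] 2.5
```

```bash
python3 -m pendant '[{"delta_pos":[0.025,-0.005,0.01],"rot":[0,0,0],"jaw":1},{"delta_pos":[0.05,-0.01,0.01],"rot":[0,0,0],"jaw":1},{"delta_pos":[0.075,-0.015,0.01],"rot":[0,0,0],"jaw":1}]'
python3 -c "
from h import *
go()"
```

```text
time: 42.7
eef_pos: [0.518, -0.3266, 0.0923]
tcp_rot: [[0.98, -0.2, -0.013], [-0.199, -0.98, 0.004], [-0.014, -0.002, -1.0]]
wrist_force: [-16.1, 5.2, 6.4]
grip_width: 0.0
finger_force: 8.7
t 42.7 box [ -21.9 -122.2] z 0.0923 F box [-16.8   1.9] 6.4
```

The right end holds at 16.8 N without moving, so both ends are home. Retreating, then a last look.

```bash
python3 -m pendant '[{"delta_pos":[-0.5,0.1,0],"rot":[0,0,0],"jaw":1},{"delta_pos":[-1,0.3,0],"rot":[0,0,0.5],"jaw":1},{"delta_pos":[-1,1,1],"rot":[0,0,0],"jaw":1},{"delta_pos":[-1,2,2],"rot":[0,0,0],"jaw":1},{"delta_pos":[-1,3,3],"rot":[0,0,0],"jaw":1},{"delta_pos":[-1,3,4],"rot":[0,0,0],"jaw":1},{"delta_pos":[-1,3,5],"rot":[0,0,0],"jaw":1},{"delta_pos":[-1,3,5],"rot":[0,0,0],"jaw":1},{"delta_pos":[-1,3,5],"rot":[0,0,0],"jaw":1}]'
python3 - <<'E'
from h import *
snap('wrist','w6'); go()
a=cv2.imread('pics/w6.png'); cv2.imwrite('pics/c6.png',cv2.resize(a[:260,100:560],None,fx=1.7,fy=1.7,interpolation=cv2.INTER_CUBIC))
E
```

```text
time: 43.6
eef_pos: [0.4853, -0.2083, 0.2951]
tcp_rot: [[0.98, -0.199, 0.003], [-0.199, -0.98, -0.001], [0.003, 0.001, -1.0]]
wrist_force: [-1.0, 0.5, 0.4]
grip_width: 0.0002
finger_force: 0.0
t 43.65 box [-78.2 -12.7] z 0.2937 F box [-0.2 -0.1] -0.5
```

View pics/c6.png

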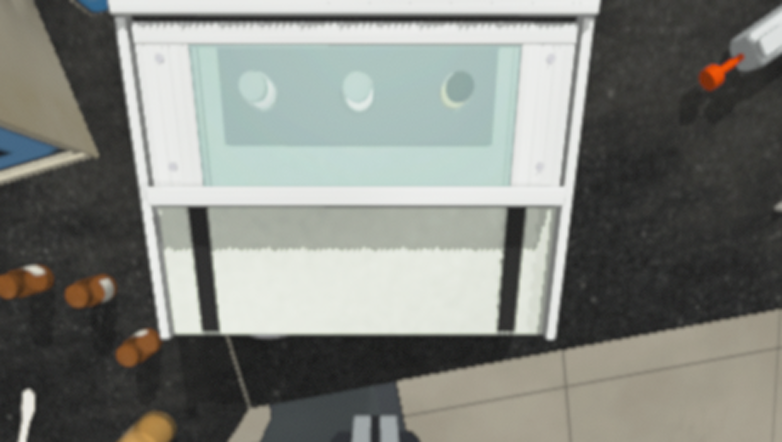

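The lid lies straight against the far stop, with its bar parallel at row 197 on both sides. The glass is intact and the vial stands upright under it (358,90). The bottle hasn't moved.

```bash
python3 -c "
from station import job
print(job.hand_in())"
```

```text
the job is handed in; nothing more can be done
None
```

The vial stands upright in the tray's middle hole and the lid is closed against the stop at both ends; I kept the pushes to about 20 N at most, left the amber bottle alone, and handed in at about 44 s.

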